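# Hang the drying basket under the drop hanger

## Robot

A 6-joint arm with a two-finger parallel gripper is mounted at the origin on a cart in front of the work surface, level with it; the furniture and walls round the work are solid. World frame = base frame: x ahead of the robot, y to its left, z up, the work surface at z = 0. Lengths are in mm, angles in degrees, forces in N, time in s.
With the tool pointing down it reaches from about 400 to 825 mm from the base axis. Payload 7 kg.
Tool frame: the origin (TCP) lies midway between the tips of the shut fingers; the grasp point (between the pads) lies 19 mm behind it (tcp_to_grasp is the distance from the TCP to the grasp point, in mm); z points along the fingers, y is the line along which they close (so a half turn about z gives the same grasp; the last joint's range is limited). The gripper opens to 88 mm and grips with 3 to 60 N. Pads are 19 mm wide; open, the fingers measure 130 mm over their backs; the gripper's body (78 mm by 193 mm) begins 47 mm behind the grasp point.
Start: joints at [86.408, 20.546, 0.682, 0, -70.136, -16.507], TCP at [231.971, 633.865, 189.061] pointing down, gripper open.
Joint ranges: [-176.03, 176.03], [-82.01, 121.73], [-58.28, 71.71], [-173.87, 95.51], [-174.79, -0.11], [-173.66, 173.66]. Speed limits (degrees/s): [136.94, 136.94, 172.46, 180, 180, 180].

## Interface

Orientations are given as [roll, pitch, yaw] about the fixed x, y, z axes, in that order (R = Rz(yaw) Ry(pitch) Rx(roll)).
In Python, from workcell import * gives the robot as it stands.
- The arm moves only by the tool play_rows, never from a script. Its argument "rows" is a list of rows, each a list of 7 numbers: the turn, a rotation vector about the tool's x, y, z as a fraction of full scale, then the shift along the tool's x, y, z as a fraction of full scale, then the gripper's target within -1 to 1 (fully open at 1, half-way at 0, shut at -1). In form: [[wx, wy, wz, tx, ty, tz, hand], ...]. A call has 1 to 20 rows; each row is the pose to reach, as a shift and turn from the pose commanded when the call began, along the tool's axes at that moment; what a row does not reach only later rows make up. Full scale, the value 1, is 0.4 m for a shift and 90 degrees for a turn. A row lasts 1/12 s, in which the tool goes at most 41.7 mm and 7.16 degrees, less where a joint would pass 70% of its speed; a pose out of reach is approached as far as the arm can. A call with a number of a shift or a turn outside -1 to 1 is refused whole. A call with a gripper value outside its range is refused whole. The fingers move at their own pace and stop on an object; "newtons" is the grip in N (left out, the last holds). Time passes only in rows, so rows that repeat a pose let the fingers close. It gives the time, the measured TCP pose, the force, the opening and the grip force at its end, in the units of the state.
- get_obs(): the state, without advancing time (a new reading comes with each control period).
- get_image(name): name is "scene" or "top" or "wrist"; returns (picture, depth): 480x640x3 uint8, red, green, blue; 480x640 float32, mm along the optical axis (not along the pixel's ray), 0 where there is no reading.
- calibration(name): a dict with "vfov" (degrees; the focal length in pixels is half the picture's height over the tangent of half this angle, whatever the lens; pixels are square), "cx", "cy" (the principal point, pixels), "position" and "orientation" of the camera in the world; the wrist camera has in their place "hand_eye" (4x4, takes a point from camera to tool coordinates, whose origin is the TCP and whose axes are the flange's). Camera axes: x right, y down, z forward; pixel columns grow to the right and rows downward; lengths in mm; the calibration is good to about 2 mm. A picture is of the moment at which its call begins: read the wrist's pose just before it. calibration takes no time and is no camera call.
- hand_in(): hands the job in; it is judged then, once.
The state is a dict: "t": time; "q": joint angles; "qvel": joint speeds; "effort": joint torques, N m; "tool_pos": TCP position; "tcp_rot": TCP orientation; "force": force on the tool from outside, world axes, zero at the start; "wrist_torque": the same for the moment, N m; "finger_gap": opening from 0.0 (shut) to 1.0 (fully open); "finger_force": force on a finger pad.
Only numpy, scipy, OpenCV 4.12 (cv2) and the standard library are available. Lean on these libraries where they do the work, as an engineer would, in place of code of your own. Each camera call takes 0.05 s, during which the arm holds its last target. There are 200 camera calls.

## Task

Hang the wire drying basket from the lower loop of the hanger that already hangs on the rail: bring the basket's dark hook through the loop and draw the basket down, gently, until the loop's bottom bar has swung the orange claw fully shut (its own weight does not do that). Never pull on the hanger with more than about 12 N; then let go, leaving hanger and basket hanging still in a chain, and leave the dish, the jar and the oil bottle alone.

Things in the scene. Friction and masses are not known exactly. Their poses are not given: they have to be found in the camera images.
- rail: fixed steel rail: round bar 12 mm thick, 270 mm long, along the rail's y, its axis 329 mm above the worktop, on two 16 mm posts at y = +-135 mm with 70 mm feet. Origin on the worktop under the bar's middle; its -x side looks to the robot.
- hanger: loose hanger (100 g) on the rail, free to swing and slide: a steel strap hook over the bar (30 mm wide, reaching 13 mm either way in x), a blue sleeve below it, and a steel stem ending in a tall wire loop. Origin: underside of the strap, where it rests on the rail, 335 mm above the worktop; axes parallel to the rail's at rest.
- sleeve_end (a point): lower end of the hanger's blue sleeve (16 mm thick), 58 mm below its origin. The loop under it is 6 mm wire in the hanger's y-z plane (x = 0): inside 38 mm wide, 60 mm high, its bottom bar straight along y. The stem sits stiffly at a length that differs each time: the bottom bar's centre is 80 to 106 mm below this point, not measured: find it by touch or sight.
- basket: loose wire basket (about 110 g) on the worktop; origin on its underside, straight under its hook. 100 x 72 mm, 28 mm deep, x = -39 to +61 mm. Wire bail 6 mm thick at x = 0, y = +-34 mm, up to z = 75 mm; on it stands a dark hook open downwards, 16 mm wide in y. Hanging free it balances nearly level.
- grip (a point): centre of the basket's blue upright grip plate, on its -x side at (-70, 0, 72) mm from the origin: 30 mm (x) by 10 mm (y, grip across this) by 40 mm (z); an 8 mm thick bar joins it to the bail.
- hook_seat (a point): where the bar's centre sits once locked, (0, 0, 110) mm from the basket's origin. From here: shank x = -14 to -5 mm, crown z = 7.5 to 12 mm, free tip x = 9 to 13 mm down to z = -8 mm. To go in under tip and open claw, moving the basket to +x, the bar's centre must be below z = -16 mm; then lower the basket with the bar near x = 0 to 3 mm: it meets the claw at about z = -13 mm.
- claw (a joint): angle (rad) of the orange two-fingered claw in the basket's hook, turning about the basket's y: 0 open (at the start), 0.85 shut round the bar, at a hard stop. Stiff: the bar must press up into it with about 3 to 7 N; it stays where left, and the basket's weight (1 N) does not move it.
- petri0: loose petri dish with lid, under the rail, 56 mm across, 14 mm high; origin at the centre of its underside. Leave alone.
- stain_jar0: loose glass staining jar, purple, white cap, standing behind the rail, 53 mm across, 100 mm high; origin at the centre of its underside. Leave alone.
- oil_bottle: loose small dropper bottle with black cap, 26 mm across, 66 mm high; origin at the centre of its underside. Leave alone.
There are look-alikes about, which are no part of the job. Several things have the shape of the hanger; the one meant has the colours described above.

How it is judged (in metres and radians):
On the way, in this order (a step that is already met when the one before it is completed fails the run):
1. the basket, off the worktop, bears on the hanger with its claw not yet shut (contact force between basket and hanger above 1 N and height (world z) of basket above 0.04 m and value of joint claw below 0.7 rad).
2. the claw is shut (value of joint claw above 0.79 rad), for 0.1 s.
At the end, for the whole second after the job is handed in: The hanger hangs on the rail and the basket hangs from the hanger's loop, clear of the worktop, straight below it (within 30 mm), within 0.3 rad of level, nearly still (under 80 mm/s), with its claw shut (over 0.79 of 0.85 rad) (value of joint claw above 0.79 rad and contact force between basket and hanger above 0.3 N and contact force between hanger and rail above 0.3 N and height (world z) of basket above 0.045 m and height (world z) of hanger above 0.325 m and horizontal distance between basket and hanger below 0.03 m and angle between basket's own z axis and vertical below 0.3 rad and angle between hanger's own z axis and vertical below 0.25 rad and linear speed of basket below 0.08 m/s); the robot touches nothing.
It fails at once if the hanger is pulled or pushed by the basket with more than 17 N (contact force between basket and hanger above 17 N).
It fails at once if the petri dish is moved more than 30 mm (distance of petri0 from where it was at the start of the episode above 0.03 m).
It fails at once if the staining jar is moved more than 30 mm (distance of stain_jar0 from where it was at the start of the episode above 0.03 m).
It fails at once if the oil bottle is moved more than 30 mm (distance of oil_bottle from where it was at the start of the episode above 0.03 m).
It fails at once if the hanger falls off the rail (height (world z) of hanger below 0.28 m).
It also fails if it takes over 45 s, if anything falls off the work surface, if the arm or the gripper's body presses on something with over 40 N, if the wrist force passes 120 N, or if a joint passes its speed limit or range.

## Working session

There is one attempt and no reset: what is moved stays moved. The work goes in short steps, Python scripts to look and compute and a tool call to move; the robot and the scene stay as the last step left them, time stands still between calls to the robot, and variables do not carry over. Pictures are saved under pics/ and viewed, at most 10 in all, crops included, and the job is handed in when it is done.

Besides the shell and the picture viewer there is one more tool, called after "Call:" by a JSON object that holds its "method" and its "body". play_rows: Moves the arm, as the interface text tells. Shift numbers are shares of 0.4 m and turn numbers shares of 90 degrees, none past 1 either way. Its arguments: {"type":"object","properties":{"rows":{"type":"array"},"newtons":{"type":"number"}},"required":["rows"]}

```bash
mkdir -p pics; ls; cat > h.py <<'E'
from workcell import *
import numpy as np, cv2
from scipy.spatial.transform import Rotation as R
def cam(n,o=None):
    c=calibration(n); f=240/np.tan(np.radians(c['vfov'])/2)
    if n=='wrist':
        H=np.array(c['hand_eye']); T=np.eye(4); T[:3,:3]=R.from_euler('xyz',o['tcp_rot'],degrees=True).as_matrix(); T[:3,3]=o['tool_pos']; M=T@H
        return f,c['cx'],c['cy'],M[:3,:3],M[:3,3]
    ori=np.array(c['orientation'])
    Rm=ori if ori.shape==(3,3) else R.from_euler('xyz',ori,degrees=True).as_matrix()
    return f,c['cx'],c['cy'],Rm,np.array(c['position'])
def grab(n):
    o=get_obs(); im,d=get_image(n); return o,im,d
def cloud(n,d,o=None):
    f,cx,cy,Rm,p=cam(n,o); v,u=np.mgrid[:480,:640]
    P=np.stack([(u-cx)/f*d,(v-cy)/f*d,d],-1)@Rm.T+p
    P[d<=0]=np.nan; return P
def ray(n,u,v,o=None):
    f,cx,cy,Rm,p=cam(n,o); r=Rm@np.array([(u-cx)/f,(v-cy)/f,1]); return p,r/np.linalg.norm(r)
def onz(n,u,v,z,o=None):
    p,r=ray(n,u,v,o); return p+r*(z-p[2])/r[2]
E
python3 - <<'E'
from h import *
print(get_obs())
for n in('scene','top'):
    print(n,calibration(n)); o,im,d=grab(n); np.savez(f'{n}0.npz',im=im,d=d)
    cv2.imwrite(f'pics/{n}0.png',im[...,::-1])
E
```

```text
pics
{'t': 0.0, 'q': array([ 8.64089552e+01,  2.05917092e+01,  6.34151411e-01, -1.85892904e-02,
       -7.01365195e+01, -1.65052236e+01]), 'qvel': array([0.00136669, 0.02522932, 0.014171  , 0.09728505, 0.02324385,
       0.03204017]), 'effort': array([ 9.57072116e-04, -5.82713234e+01,  2.93070441e+01,  6.99766651e+00,
        7.16846334e-03, -1.57981781e-04]), 'tool_pos': array([231.79894872, 633.36672584, 188.12733647]), 'tcp_rot': array([ 1.79904834e+02, -9.97495036e-03, -2.01025908e+01]), 'force': array([-0.39148791, -0.03233566, -0.84346517]), 'wrist_torque': array([ 0.02214996, -0.01086196,  0.03509462]), 'finger_force': 0.0, 'finger_gap': 0.9967858574168472}
scene {'vfov': 47.376962659720945, 'cx': 314.3314497839614, 'cy': 249.50177177694425, 'position': array([ -88.11587182, -152.89586151,  710.29288384]), 'orientation': array([-122.53483517,    1.39014385,  -60.50151019])}
top {'vfov': 55.173336262841275, 'cx': 320.77785571823705, 'cy': 243.56542667290054, 'position': array([ 401.92124211,  219.52678502, 1057.20347511]), 'orientation': array([-168.77503276,    1.43638964,  -88.90512883])}
```

View pics/scene0.png

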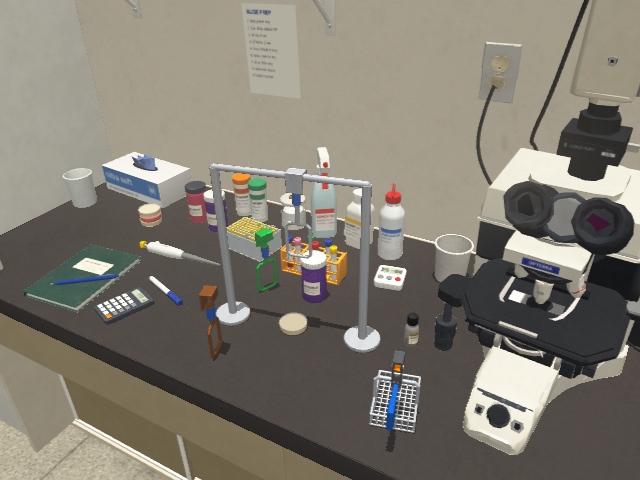

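View pics/top0.png

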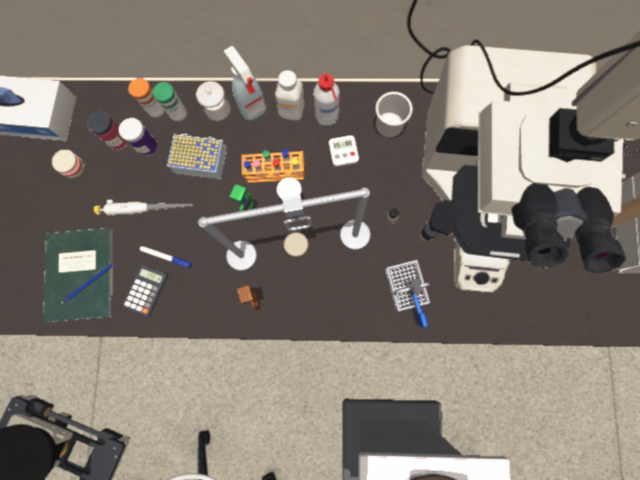

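Scene picture: the rail spans (215,172) to (367,185). The steel/blue hanger is on it at (295,185), with its loop just left of the jar at (314,275). The look-alikes are the green one at (265,240) and the brown one at (209,300). The basket is at (395,400) with its blue grip at (392,405), the oil bottle at (412,330) and the dish at (293,323). The top picture shows the basket at (408,285), its grip at (420,310) and the hanger at (293,205). By its colours the hanger on the rail is the right one. Next I measure and check a close crop.

```bash
python3 - <<'E'
from h import *
np.set_printoptions(precision=1,suppress=True)
big=None
for n in('scene','top'):
    z=np.load(n+'0.npz'); im,d=z['im'],z['d']; P=cloud(n,d)
    hsv=cv2.cvtColor(im,cv2.COLOR_RGB2HSV)
    blue=((hsv[...,0]>100)&(hsv[...,0]<125)&(hsv[...,1]>110)).astype(np.uint8)
    k,l,s,c=cv2.connectedComponentsWithStats(blue)
    for i in range(1,k):
        if s[i,4]>12:
            Q=P[l==i]; print(n,'blue',c[i],s[i,4],np.nanmedian(Q,0),np.nanmin(Q,0),np.nanmax(Q,0))
    # rail bar: points with z in 310..345
    X=P.reshape(-1,3); 
    m=(abs(P[...,2]-329)<14)&(P[...,0]>300)&(P[...,0]<750)&(P[...,1]>0)&(P[...,1]<600)
    v,u=np.nonzero(m); Q=P[m]; print(n,'rail n',len(Q),np.nanmin(Q,0),np.nanmax(Q,0))
    # worktop
    print(n,'table z',np.nanmedian(P[300:330,150:300,2] if n=='scene' else P[200:320,270:340,2]))
    org=((hsv[...,0]>5)&(hsv[...,0]<18)&(hsv[...,1]>180)&(hsv[...,2]>150)); 
    v,u=np.nonzero(org); sel=(u>370); print(n,'orange',[(a,b) for a,b in zip(u[sel],v[sel])][:20])
s=np.load('scene0.npz')['im']
a=cv2.resize(s[160:300,240:345],None,fx=4,fy=4,interpolation=2); b=cv2.resize(s[340:440,350:440],None,fx=4,fy=4,interpolation=2)
o=np.zeros((560,780,3),np.uint8); o[:560,:420]=a; o[:400,420:780]=b; cv2.imwrite('pics/crop.png',o[...,::-1])
E
```

```text
scene blue [131.4 182.9] 512 [873.9 995.8  48.4] [859.6 897.5  24.2] [ 888.8 1129.5   74.5]
scene blue [295.7 199.2] 87 [604.4 286.  288.6] [600.1 280.3 277.5] [609.7 295.  299.1]
scene blue [390.7 230.6] 55 [910.8 231.8  79.6] [903.  215.5  75.9] [924.5 253.8  83.9]
scene blue [289.8 238.4] 23 [772.4 413.2  85.1] [605.8 307.4  76.9] [781.7 420.6 208. ]
scene blue [327.8 242.1] 43 [797.8 332.8  83.8] [791.7 326.5  75.4] [812.8 341.5  88.6]
scene blue [264.6 252.3] 63 [684.6 420.4  96.2] [680.3 415.3  84.6] [691.7 429.9 109.2]
scene blue [540.2 265.4] 156 [ 560.3 -110.2  305.3] [ 556.4 -132.2  299.3] [565.5 -87.4 311.1]
scene blue [ 85.2 279.3] 246 [507.1 783.3  20.8] [465.4 729.1  12.6] [553.5 842.   25.6]
scene blue [174.3 297.6] 101 [558.  571.7  10.3] [548.1 552.8   0.1] [572.2 598.1  15.4]
scene blue [210.7 313.3] 94 [473.3 392.7  96.3] [468.8 388.3  82.9] [482.9 404.3 109.6]
scene blue [391.6 407.9] 320 [432.3  31.9  77.1] [420.2  24.2  -1.7] [546.1  72.4  94.3]
scene rail n 1490 [570.7 162.7 315. ] [640.  443.7 339.8]
scene table z 0.6012415188546925
scene orange [(np.int64(395
[... 637 characters left out ...]
 21.9 129.4] 158 [871.3 971.   47.1] [867.  931.2  27.7] [ 876.3 1025.4   66.6]
top blue [ 49.8 132. ] 20 [865.4 902.1  43.5] [863.9 899.1  34.2] [866.2 912.8  63.9]
top blue [285.  152.7] 33 [802.7 332.5  84.6] [794.7 327.6  -2.6] [844.9 338.9  86.8]
top blue [247.2 164.3] 27 [773.8 416.5  84.8] [768.5 411.6  79.8] [779.3 421.7  88. ]
top blue [181.  261.9] 101 [561.1 574.   10.6] [551.5 553.7   1.8] [573.2 594.5  15.2]
top blue [ 87.5 282.6] 242 [507.5 782.5  21.3] [465.6 730.4   9.5] [554.9 834.3  28.1]
top blue [419.9 312.8] 201 [447.5  37.2  75.8] [423.2   6.4  -4.9] [490.1  50.1  95.6]
top rail n 1489 [571.9 163.7 315.2] [641.7 443.3 341.1]
top table z -0.4525455689270075
top orange []
```

View pics/crop.png

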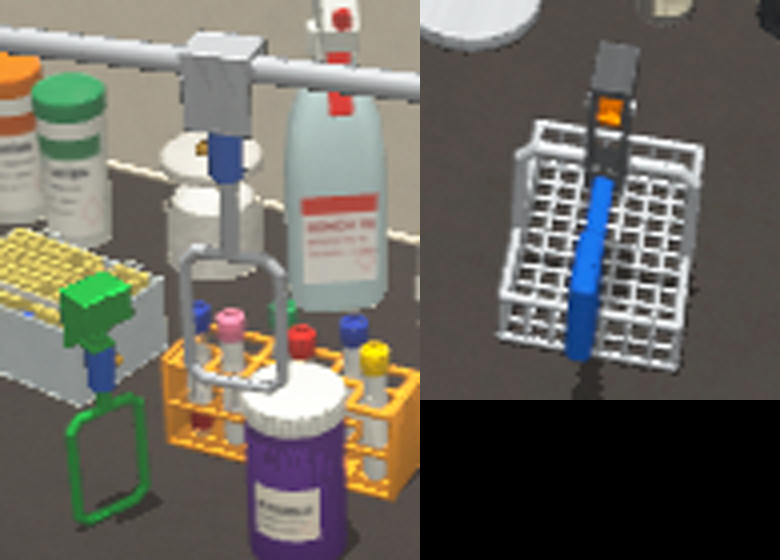

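```bash
python3 - <<'E'
from h import *
np.set_printoptions(precision=1,suppress=True)
for n in('scene','top'):
    z=np.load(n+'0.npz'); im,d=z['im'],z['d']; P=cloud(n,d); hsv=cv2.cvtColor(im,cv2.COLOR_RGB2HSV)
    m=(abs(P[...,2]-329)<14)&(P[...,0]>560)&(P[...,0]<650)&(P[...,1]>155)&(P[...,1]<450)
    Q=P[m]
    # thin bar only: drop hanger region
    l=cv2.fitLine(Q[:,:2].astype(np.float32),cv2.DIST_HUBER,0,.01,.01).ravel()
    t=(Q[:,:2]-l[2:])@l[:2]; mid=l[2:]+l[:2]*(t.min()+t.max())/2
    print(n,'rail dir',l[:2],'yaw of rail y',np.degrees(np.arctan2(*(l[:2]*np.sign(l[1])))),'mid',mid,'len',np.ptp(t))
    # hanger strap: top above 334.. lateral
    yd=l[:2]*np.sign(l[1]); xd=np.array([yd[1],-yd[0]])
    A=P.reshape(-1,3); r=A[:,:2]-mid; X=r@xd; Y=r@yd; Z=A[:,2]
    w=(abs(X)<25)&(abs(Y)<110)&(Z>200)&(Z<350)
    off=w&(abs(X)<16)&(Z>337.5); print(' strap top', off.sum(), Y[off].min() if off.any() else 0, Y[off].max() if off.any() else 0, np.median(X[off]), np.median(Z[off]))
    lo=w&(Z<310); 
    for a,b in((280,310),(262,280),(250,262),(235,250),(220,235),(205,220),(190,205)):
        s=(abs(X)<25)&(abs(Y)<110)&(Z>a)&(Z<b); 
        if s.sum(): print('  ',a,b,s.sum(),Y[s].min(),Y[s].max(),np.median(X[s]))
    s=(abs(X)<15)&(abs(Y)<110)&(Z>150)&(Z<235); print('  low', np.sort(Z[s])[:10])
    # basket
    blue=(hsv[...,0]>100)&(hsv[...,0]<125)&(hsv[...,1]>110)&(P[...,0]<500)&(P[...,1]<100)&(P[...,1]>-20)&(P[...,2]>85)
    B=P[blue]; print(' grip top',len(B),B.mean(0),cv2.minAreaRect(B[:,:2].astype(np.float32)))
    hk=(P[...,2]>100)&(P[...,2]<135)&(P[...,0]>430)&(P[...,0]<560)&(P[...,1]>-30)&(P[...,1]<100)
    B=P[hk]; print(' hook',len(B),B.mean(0),B.min(0),B.max(0))
    if len(B)>4:
        B=B[B[:,2]>115]; print(len(B),B.mean(0),cv2.minAreaRect(B[:,:2].astype(np.float32)))
    bl=(P[...,2]>5)&(P[...,2]<33)&(P[...,0]>400)&(P[...,0]<600)&(P[...,1]>-40)&(P[...,1]<110)
    B=P[bl]; print(' basket',len(B),cv2.minAreaRect(B[:,:2].astype(np.float32)))
E
```

```text
scene rail dir [ 0.2 -1. ] yaw of rail y -11.496578 mid [602.5 302.6] len 286.17368443964637
 strap top 66 -30.379359277162816 -1.2429907871732826 1.9739004637649074 337.9727470892335
   280 310 174 -29.793537538476546 -0.5062154932714467 -2.6915950695895026
   262 280 47 -21.45754530095049 -8.54385103243451 1.2381479042546866
   250 262 33 -19.33338666819857 -11.126525956313928 1.7425781535235942
   235 250 96 -36.65633692005333 4.706266641940946 2.526417516395756
   220 235 56 -40.2534816320961 9.137199892808091 2.8020470955437737
   205 220 48 -39.68559823144126 9.85912298332764 2.5932955547833823
   190 205 43 -39.254892307529865 9.922156819103515 2.6450699602465972
  low [170.4 170.4 170.4 170.8 170.8 170.8 170.9 171.  171.  171.2]
 grip top 122 [433.8  31.6  90.4] ((435.7654113769531, 32.36608123779297), (29.07253646850586, 10.199470520019531), 16.5778865814209)
 hook 231 [499.   49.4 117. ] [486.8  39.4 100.6] [517.5  61.  124.5]
155 [502.   50.3 121. ] ((504.10223388671875, 51.02550506591797), (29.748483657836914, 16.204055786132812), 14.344761848449707)
 basket 526 ((514.961
[... 591 characters left out ...]
735 9.327912701445939 -0.26834685051520335
   205 220 12 -38.956153175299214 9.027113735107969 -0.7626478682557541
   190 205 14 -38.22135970083078 9.729899309409992 -0.5763968517372422
  low [170.3 171.1 171.4 171.5 171.5 172.1 172.2 172.5 172.5 172.5]
 grip top 73 [436.7  33.6  90.1] ((436.6570129394531, 33.04334259033203), (29.065977096557617, 10.028761863708496), 16.04984474182129)
 hook 119 [502.8  51.8 119.8] [489.2  41.8 104. ] [516.8  61.6 125.7]
108 [503.5  51.5 121. ] ((503.8631591796875, 51.139888763427734), (26.492412567138672, 15.999981880187988), 14.765961647033691)
 basket 335 ((526.1412353515625, 53.408164978027344), (100.8048324584961, 139.85533142089844), 82.82018280029297)
```

The crop confirms the steel hanger with the blue sleeve, its loop bar ending at px (290,255) to (307,257), and the basket with its blue grip and orange claw. Grip to hook measures 70.5 mm, which is consistent. Next: loop bar height and the wrist camera geometry.

```bash
python3 - <<'E'
from h import *
np.set_printoptions(precision=2,suppress=True)
print(calibration('wrist')['hand_eye'])
yd=np.array([-.199,.98]); xd=np.array([.98,.199]); c=np.array([608.7,288.4])
for n in('scene','top'):
    z=np.load(n+'0.npz'); P=cloud(n,z['d'])
    A=P.reshape(-1,3); X=(A[:,:2]-c)@xd; Y=(A[:,:2]-c)@yd; Z=A[:,2]
    for y0,y1 in((-25,-19),(-16,-8),(-8,0),(0,8),(8,16),(19,25)):
        s=(abs(X)<12)&(Y>y0)&(Y<y1)&(Z>150)&(Z<215); print(n,y0,s.sum(),'Zrange',Z[s].min() if s.any() else 0,Z[s].max() if s.any() else 0,'Zmed',np.median(Z[s]),'X',X[s].min() if s.any() else 0,X[s].max() if s.any() else 0, 'med',np.median(X[s]))
    s=(abs(X)<12)&(abs(Y)<40)&(Z>228)&(Z<255)&(abs(Y)>6)&(abs(Y)<14); print(n,'top bar z',np.median(Z[s]),Z[s].min(),Z[s].max())
E
```

```text
[[  -0.     -0.95   -0.3    82.91]
 [   1.      0.     -0.     -0.42]
 [   0.     -0.3     0.95 -196.06]
 [   0.      0.      0.      1.  ]]
scene -25 58 Zrange 175.31912355027146 214.897068526902 Zmed 194.98684115966364 X -4.29854010613485 2.724498001650449 med -0.6906277755426983
scene -16 15 Zrange 170.4369850944321 177.23809277115777 Zmed 173.0382984621616 X -2.7523862352330326 1.8141459695234083 med 0.17405619033561218
scene -8 14 Zrange 170.40594237230744 175.90171877577552 Zmed 173.17328549578764 X -2.9940122257213044 2.464356017992975 med -0.09662836627070469
scene 0 14 Zrange 171.02530794797156 175.64130119360289 Zmed 174.06510824627742 X -2.929244330338448 2.293622313386477 med -0.07974435099812555
scene 8 15 Zrange 170.94096751353652 176.77189844108034 Zmed 173.85934061696503 X -3.4492831593160855 5.216037009287293 med -0.8894723341396402
scene 19 58 Zrange 174.92049846553914 213.8137281608752 Zmed 195.3232306869889 X -3.2564390639851575 3.3365191833997976 med -0.36237577100798374
scene top bar z 239.4403573580958 235.23924820435292 242.2221006890138
top -25 14 Zrange 176.
[... 195 characters left out ...]
5 X -2.1830515777219324 3.2182807061866496 med 0.741996470344084
top -8 12 Zrange 172.5000776584078 176.548215796568 Zmed 174.70572666352405 X -1.7098638251020686 3.1923944569007636 med 0.9042372755251888
top 0 13 Zrange 171.38965099204552 176.49952299631775 Zmed 173.64780340839638 X -1.3535429518332642 4.689025370039635 med 1.5155396581630203
top 8 12 Zrange 170.26006614288167 175.26391026290742 Zmed 173.5440132506838 X -0.8314433863525241 3.7777265490360628 med 0.8816989848864167
top 19 16 Zrange 175.69410606573194 213.38105774299788 Zmed 195.67770877114168 X -1.7723921071843005 4.192679131601839 med -0.7599563444882227
top top bar z 239.95588453361165 235.66145480137095 243.26110348608768
```

```bash
cat >> h.py <<'E'
def row(p0,e0,p1,e1):
    "shares for a row from commanded pose 0 to pose 1"
    A=R.from_euler('xyz',e0,degrees=True); B=R.from_euler('xyz',e1,degrees=True)
    w=(A.inv()*B).as_rotvec(degrees=True)/90; t=A.inv().apply(np.array(p1,float)-p0)/400
    return np.round(w,4).tolist()+np.round(t,4).tolist()
E
python3 - <<'E'
from h import *
p0=[231.97,633.87,189.06];e0=[180,0,-20.09]
p1=[330,330,260];e1=[180,0,-100]
print(row(p0,e0,p1,e1)); 
p2=[436.5,32.9,150];e2=[180,0,-164.9]
print(row(p1,e1,p2,e2)); print(get_obs()['tool_pos'])
E
```

```text
[0.0, -0.0, 0.8879, 0.4911, 0.6293, -0.1773]
[0.0, -0.0, 0.7211, 0.6852, -0.3912, 0.275]
[231.83681671 633.42357429 188.19561809]
```

Call:
{"method": "play_rows", "body": {"rows": [[0, 0, 0.888, 0.491, 0.629, -0.177, 1], [0, 0, 0.888, 0.491, 0.629, -0.177, 1], [0, 0, 0.888, 0.491, 0.629, -0.177, 1], [0, 0, 0.888, 0.491, 0.629, -0.177, 1], [0, 0, 0.888, 0.491, 0.629, -0.177, 1], [0, 0, 0.888, 0.491, 0.629, -0.177, 1], [0, 0, 0.888, 0.491, 0.629, -0.177, 1], [0, 0, 0.888, 0.491, 0.629, -0.177, 1], [0, 0, 0.888, 0.491, 0.629, -0.177, 1], [0, 0, 0.888, 0.491, 0.629, -0.177, 1], [0, 0, 0.888, 0.491, 0.629, -0.177, 1], [0, 0, 0.888, 0.491, 0.629, -0.177, 1], [0, 0, 0.888, 0.491, 0.629, -0.177, 1], [0, 0, 0.888, 0.491, 0.629, -0.177, 1]]}}

```text
t: 1.27
tool_pos: [329.8, 330.1, 259.6]
tcp_rot: [180.0, -0.0, -99.8]
force: [0.5, -0.1, 0.6]
finger_gap: 1.002
finger_force: 0.0
```

Call:
{"method": "play_rows", "body": {"rows": [[0, 0, 0.721, 0.685, -0.391, 0.275, 1], [0, 0, 0.721, 0.685, -0.391, 0.275, 1], [0, 0, 0.721, 0.685, -0.391, 0.275, 1], [0, 0, 0.721, 0.685, -0.391, 0.275, 1], [0, 0, 0.721, 0.685, -0.391, 0.275, 1], [0, 0, 0.721, 0.685, -0.391, 0.275, 1], [0, 0, 0.721, 0.685, -0.391, 0.275, 1], [0, 0, 0.721, 0.685, -0.391, 0.275, 1], [0, 0, 0.721, 0.685, -0.391, 0.275, 1], [0, 0, 0.721, 0.685, -0.391, 0.275, 1], [0, 0, 0.721, 0.685, -0.391, 0.275, 1], [0, 0, 0.721, 0.685, -0.391, 0.275, 1], [0, 0, 0.721, 0.685, -0.391, 0.275, 1], [0, 0, 0.721, 0.685, -0.391, 0.275, 1]]}}

```text
t: 2.43
tool_pos: [436.4, 34.4, 150.3]
tcp_rot: [180.0, 0.1, -164.6]
force: [-0.7, -0.2, 0.6]
finger_gap: 0.999
finger_force: 0.0
```

```bash
python3 - <<'E'
from h import *
np.set_printoptions(precision=1,suppress=True)
o,im,d=grab('wrist'); print(o['t'],o['tool_pos'],o['tcp_rot'],o['force'],o['q'])
cv2.imwrite('pics/w1.png',im[...,::-1]); P=cloud('wrist',d,o); hsv=cv2.cvtColor(im,cv2.COLOR_RGB2HSV)
b=(hsv[...,0]>100)&(hsv[...,0]<125)&(hsv[...,1]>110)&(P[...,2]>85)&(P[...,2]<97)
B=P[b]; print(len(B)); print(B.mean(0),cv2.minAreaRect(B[:,:2].astype(np.float32)))
E
```

```text
2.4333 [436.4  34.4 150.3] [ 180.     0.1 -164.6] [-0.7 -0.2  0.6] [  30.5   -0.7  -31.     0.   -59.6 -105.1]
631
[435.8  32.6  91.9] ((436.81134033203125, 32.7338981628418), (29.221656799316406, 9.380766868591309), 15.471179962158203)
```

View pics/w1.png

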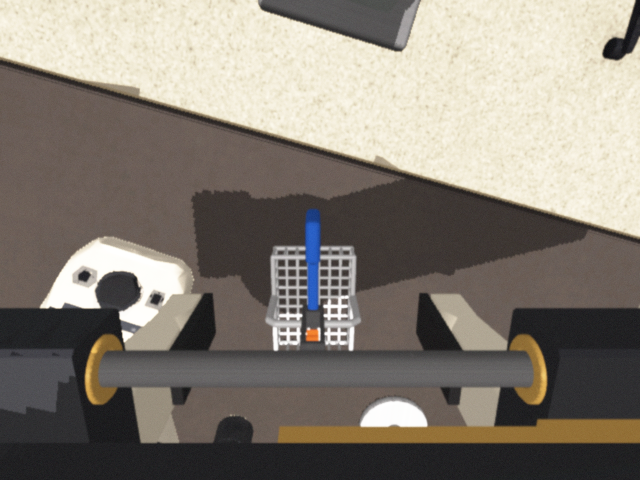

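The wrist view shows the blue grip at (313,235) lying between the open fingers, with the hook below it at (313,320) and the microscope foot at the left (120,290). The choice is confirmed, so I check clearance from the microscope.

```bash
python3 - <<'E'
from h import *
np.set_printoptions(precision=1,suppress=True)
y=np.radians(15.2); xd=np.array([np.cos(y),np.sin(y)]); yd=np.array([-xd[1],xd[0]])
for n in('scene','top'):
    P=cloud(n,np.load(n+'0.npz')['d']).reshape(-1,3)
    D=P[:,:2]-[436.7,32.7]; X=D@xd;Y=D@yd
    for x0,x1 in((-150,-50),(-50,50),(50,150)):
        s=(X>x0)&(X<x1)&(Y<-45)&(Y>-250)&(P[:,2]>40); print(n,x0,s.sum(),(Y[s].max(),P[s,2].max()) if s.any() else '')
print(get_obs()['tool_pos'])
p0=[436.5,32.9,150];e0=[180,0,-164.9]
print(row(p0,e0,[436.7,32.7,54],[180,0,-164.7]))
E
```

```text
scene -150 0 
scene -50 3256 (np.float64(-111.0039202823893), np.float64(431.99409364871235))
scene 50 17633 (np.float64(-67.15465846438265), np.float64(431.80743360638127))
top -150 0 
top -50 1758 (np.float64(-109.6387536027074), np.float64(432.7631739979091))
top 50 9502 (np.float64(-67.52407383875857), np.float64(432.0420481778633))
[436.3  34.2 150.2]
[0.0, 0.0, -0.0022, -0.0004, -0.0006, 0.24]
```

Call:
{"method": "play_rows", "body": {"rows": [[0, 0, -0.003, 0, -0.004, 0.1, 1], [0, 0, -0.003, 0, -0.004, 0.18, 1], [0, 0, -0.003, 0, -0.004, 0.24, 1], [0, 0, -0.003, 0, -0.004, 0.24, 1], [0, 0, -0.003, 0, -0.004, 0.24, 1]]}}

```text
t: 2.9
tool_pos: [436.2, 31.6, 53.7]
tcp_rot: [-179.9, -0.1, -164.5]
force: [0.6, 0.3, 0.6]
finger_gap: 1.0
finger_force: 0.0
```

Call:
{"method": "play_rows", "body": {"rows": [[0, 0, 0, 0, 0, 0, -1], [0, 0, 0, 0, 0, 0, -1], [0, 0, 0, 0, 0, 0, -1], [0, 0, 0, 0, 0, 0, -1], [0, 0, 0, 0, 0, 0, -1], [0, 0, 0, 0, 0, 0, -1], [0, 0, 0, 0, 0, 0, -1], [0, 0, 0, 0, 0, 0, -1], [0, 0, 0, 0, 0, 0, -1], [0, 0, 0, 0, 0, 0, -1]], "newtons": 55}}

```text
t: 3.73
tool_pos: [436.7, 31.5, 53.8]
tcp_rot: [-180.0, -0.0, -164.6]
force: [0.1, 0.6, 0.7]
finger_gap: 0.304
finger_force: 0.0
```

Call:
{"method": "play_rows", "body": {"rows": [[0, 0, 0, 0, 0, 0, -1], [0, 0, 0, 0, 0, 0, -1], [0, 0, 0, 0, 0, 0, -1], [0, 0, 0, 0, 0, 0, -1], [0, 0, 0, 0, 0, 0, -1], [0, 0, 0, 0, 0, 0, -1]]}}

```text
t: 4.23
tool_pos: [436.6, 30.8, 54.7]
tcp_rot: [-179.9, -0.0, -164.6]
force: [-3.3, -3.7, 11.0]
finger_gap: 0.006
finger_force: 5.8
```

Call:
{"method": "play_rows", "body": {"rows": [[0, 0, 0, 0, 0, -0.04, -1], [0, 0, 0, 0, 0, -0.1, -1], [0, 0, 0, 0, 0, -0.15, -1], [0, 0, 0, 0, 0, -0.2, -1], [0, 0, 0, 0, 0, -0.215, -1], [0, 0, 0, 0, 0, -0.215, -1], [0, 0, 0, 0, 0, -0.215, -1]]}}

```text
t: 4.82
tool_pos: [436.5, 31.6, 139.5]
tcp_rot: [180.0, 0.0, -164.7]
force: [-0.6, -0.5, -0.0]
finger_gap: 0.003
finger_force: 0.0
```

```bash
cat > lk.py <<'E'
from h import *
import sys
np.set_printoptions(precision=1,suppress=True)
def look(n):
    o,im,d=grab(n); P=cloud(n,d,o); hsv=cv2.cvtColor(im,cv2.COLOR_RGB2HSV); np.savez(f'{n}_l.npz',im=im,d=d)
    o=get_obs(); g=o['tool_pos']-[0,0,0]; yaw=np.radians(o['tcp_rot'][2]+180); x=np.array([np.cos(yaw),np.sin(yaw)]); y=np.array([-x[1],x[0]])
    D=P[...,:2]-g[:2]; X=D@x;Y=D@y;Z=P[...,2]-g[2]
    # hook region relative to the grip: seat expected X=70,Y=0,Z=57
    gray=(hsv[...,1]<60)&(hsv[...,2]<120)
    m=gray&(X>50)&(X<95)&(abs(Y)<20)&(Z>50)&(Z<85)
    if m.any():
        B=P[m]; top=m&(Z>np.percentile(Z[m],90)-5); B=P[top]
        print(n,m.sum(),'crown X',X[top].min(),X[top].max(),'Y',np.median(Y[top]),Y[top].min(),Y[top].max(),'Z',np.median(Z[top]),Z[top].max(),'world',np.median(B,0), 'rect',cv2.minAreaRect(B[:,:2].astype(np.float32)))
    return o,im,P
if __name__=='__main__':
    for n in sys.argv[1:]: o,_,_=look(n)
    print(o['t'],o['tool_pos'],o['tcp_rot'],'F',o['force'],'M',o['wrist_torque'],o['finger_gap'],o['finger_force'])
E
python3 lk.py scene top
```

```text
4.9167 [435.9  31.2 138.7] [-180.    -0.1 -164.7] F [0.2 0.9 0.5] M [ 0.  -0.1  0. ] 0.006306644276194435 0.0
```

The fingers shut fully, so the grasp missed. I look again.

```bash
python3 - <<'E'
from h import *
np.set_printoptions(precision=1,suppress=True)
o,im,d=grab('wrist'); P=cloud('wrist',d,o)
a=im; s=np.load('scene_l.npz')['im'][300:460,310:470]
out=np.zeros((480,800,3),np.uint8); out[:,:320]=im[:, 160:480]; out[:,320:]=cv2.resize(s,(480,480),interpolation=2)
cv2.imwrite('pics/w2.png',out[...,::-1])
for n,im,P in(('wrist',im,P),)+tuple((n,np.load(n+'_l.npz')['im'],cloud(n,np.load(n+'_l.npz')['d'])) for n in('scene','top')):
    hsv=cv2.cvtColor(im,cv2.COLOR_RGB2HSV)
    b=(hsv[...,0]>100)&(hsv[...,0]<125)&(hsv[...,1]>110)&(P[...,0]<530)&(P[...,1]<120)&(P[...,1]>-50)&(P[...,2]>30)
    B=P[b]; print(n,len(B),B.min(0),B.max(0)); t=B[B[:,2]>85]; 
    if len(t)>5: print(t.mean(0),cv2.minAreaRect(t[:,:2].astype(np.float32)))
E
```

```text
wrist 1211 [420.9  27.3  55.2] [490.7  47.3 200. ]
[433.9  34.1  98.9] ((435.7501525878906, 34.788700103759766), (29.48475456237793, 9.943584442138672), 12.52216911315918)
scene 317 [419.2  26.5  51.9] [492.1  51.3  94.1]
[432.7  33.3  90.6] ((434.3198547363281, 33.950584411621094), (30.946229934692383, 9.739935874938965), 13.517030715942383)
top 31 [463.6  41.1  71.7] [490.   74.4 254.9]
```

View pics/w2.png

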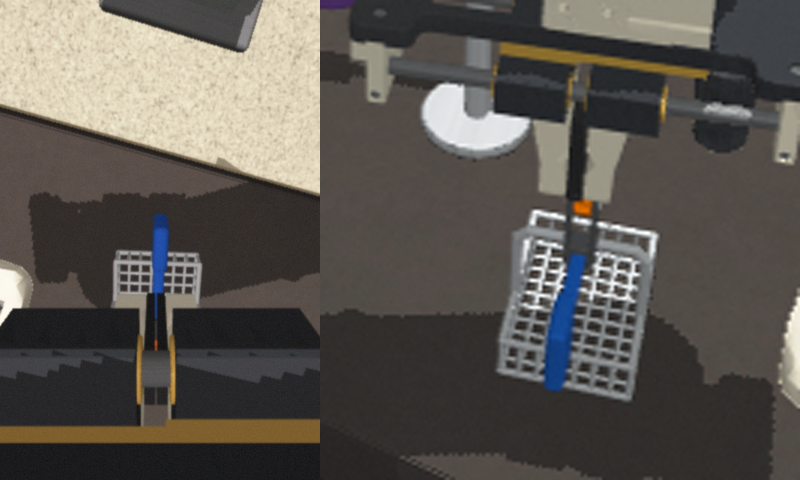

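```bash
python3 - <<'E'
from h import *
np.set_printoptions(precision=1,suppress=True)
def proj(n,p,o=None):
    f,cx,cy,Rm,t=cam(n,o); q=Rm.T@(np.array(p)-t); return np.array([cx+f*q[0]/q[2],cy+f*q[1]/q[2],q[2]])
o,im,d=grab('wrist'); print(o['tool_pos'],o['tcp_rot'],o['q'])
for n in('scene','top','wrist'):
    print(n,'tcp',proj(n,o['tool_pos'],o),'grip',proj(n,[435.5,34,72],o))
H=np.array(calibration('wrist')['hand_eye'])
f,cx,cy,_,_=cam('wrist',o); v,u=np.mgrid[:480,:640]
T=np.stack([(u-cx)/f*d,(v-cy)/f*d,d],-1)@H[:3,:3].T+H[:3,3]
for u_,v_ in((316,360),(316,320),(316,300),(300,330),(330,340),(316,400),(310,415)): print(u_,v_,im[v_,u_],d[v_,u_],T[v_,u_])
P=cloud('scene',np.load('scene_l.npz')['d'])
# fingertip px crop (575,195)->scene
for cu,cv_ in((575,190),(577,170),(560,180),(595,185)):
    u_,v_=310+(cu-320)//3,300+cv_//3; print('scene',u_,v_,P[v_,u_])
E
```

```text
[436.   31.2 138.7] [-180.    -0.1 -164.6] [  30.1    0.1  -32.    -0.   -58.1 -104.7]
scene tcp [394.  381.9 767. ] grip [389.6 413.8 803.7]
top tcp [428.7 318.9 901.9] grip [420.9 320.2 967.3]
wrist tcp [314.3 277.6 212.1] grip [318.7 239.7 275.7]
316 360 [74 70 71] 88.766426 [  31.2    0.6 -119.5]
316 320 [44 45 43] 286.11063 [-57.4   1.   59.3]
316 300 [ 27  55 116] 284.45477 [-43.2   1.   62.1]
300 330 [133 124 111] 140.95596 [ 10.6  -4.8 -71.3]
330 340 [128  95  47] 90.05345 [  34.7    3.7 -117.1]
316 400 [68 63 58] 399.9654 [-188.2    1.1  136.7]
310 415 [89 79 72] 405.5908 [-206.2   -4.9  136.8]
scene 395 363 [426.1  28.3 184.8]
scene 395 356 [430.5  30.6 192.8]
scene 390 360 [424.9  35.2 188.1]
scene 401 361 [428.   20.8 190.2]
```

```bash
python3 - <<'E'
from h import *
np.set_printoptions(precision=0,suppress=True)
z=np.load('scene_l.npz'); P=cloud('scene',z['d'])
for v in range(334,392,3):
    print(v,[ (P[v,u].round(0).astype(int).tolist(), z['im'][v,u].tolist()) for u in (392,396,400)])
E
```

```text
334 [([402, 27, 255], [94, 80, 46]), ([440, 35, 223], [36, 37, 37]), ([401, 16, 260], [35, 36, 38])]
337 [([403, 26, 250], [84, 84, 78]), ([434, 32, 223], [35, 35, 36]), ([401, 16, 256], [36, 38, 41])]
340 [([427, 35, 223], [150, 146, 131]), ([428, 30, 224], [35, 33, 34]), ([400, 15, 252], [36, 40, 41])]
343 [([424, 34, 220], [147, 143, 128]), ([429, 30, 217], [28, 31, 32]), ([426, 24, 223], [154, 150, 135])]
346 [([426, 34, 213], [144, 141, 126]), ([432, 31, 209], [31, 31, 31]), ([426, 23, 218], [155, 151, 135])]
349 [([425, 33, 209], [143, 139, 124]), ([427, 29, 210], [29, 30, 31]), ([428, 23, 211], [154, 151, 134])]
352 [([433, 36, 196], [143, 140, 125]), ([428, 29, 203], [32, 32, 32]), ([428, 23, 205], [145, 141, 127])]
355 [([426, 33, 197], [107, 104, 93]), ([428, 28, 198], [32, 30, 33]), ([430, 23, 198], [130, 126, 112])]
358 [([427, 33, 191], [83, 80, 74]), ([427, 28, 193], [32, 32, 31]), ([430, 23, 193], [155, 151, 136])]
361 [([427, 33, 186], [54, 53, 51]), ([427, 28, 188], [34, 33, 34]), ([427, 22, 191], [155, 151, 135])]
364 [([427, 33, 180], [31, 31, 33]), ([429, 28, 181]
[... 250 characters left out ...]
39])]
373 [([489, 54, 97], [52, 54, 56]), ([556, 71, 30], [223, 226, 227]), ([562, 66, 27], [120, 122, 123])]
376 [([490, 54, 90], [55, 56, 56]), ([578, 78, 0], [81, 76, 72]), ([494, 43, 93], [57, 57, 57])]
379 [([489, 53, 85], [54, 55, 56]), ([498, 50, 78], [63, 65, 68]), ([494, 42, 86], [54, 56, 55])]
382 [([489, 53, 79], [56, 57, 60]), ([493, 48, 78], [63, 66, 67]), ([494, 42, 80], [55, 56, 56])]
385 [([489, 53, 72], [53, 55, 60]), ([489, 46, 75], [20, 73, 150]), ([493, 41, 75], [53, 53, 55])]
388 [([550, 74, -2], [61, 69, 89]), ([483, 44, 77], [17, 72, 151]), ([492, 40, 70], [88, 90, 91])]
391 [([475, 47, 76], [72, 105, 156]), ([478, 42, 75], [23, 71, 143]), ([549, 59, 0], [97, 93, 88])]
```

Both cameras put the real fingertips about 41 mm above the reported TCP (tip z 179 against 139), so the fingers closed above the plate. The basket barely moved: grip at (435.5, 34.5), yaw 13.5. I'll open and regrasp with that offset.

Call:
{"method": "play_rows", "body": {"rows": [[0, 0, 0.022, 0, 0.008, 0, 1], [0, 0, 0.022, 0, 0.008, 0, 1], [0, 0, 0.022, 0, 0.008, 0, 1], [0, 0, 0.022, 0, 0.008, 0, 1], [0, 0, 0.022, 0, 0.008, 0, 1], [0, 0, 0.022, 0, 0.008, 0, 1], [0, 0, 0.022, 0, 0.008, 0, 1], [0, 0, 0.022, 0, 0.008, 0, 1], [0, 0, 0.022, 0, 0.008, 0, 1]]}}

```text
t: 5.77
tool_pos: [435.9, 34.6, 139.9]
tcp_rot: [180.0, 0.0, -166.6]
force: [0.4, -0.5, 0.1]
finger_gap: 0.626
finger_force: 0.0
```

```bash
python3 lk.py scene; python3 - <<'E'
from h import *
np.set_printoptions(precision=0,suppress=True)
z=np.load('scene_l.npz'); P=cloud('scene',z['d']); im=z['im']
m=(abs(P[...,0]-432)<22)&(abs(P[...,1]-33)<75)&(P[...,2]>100)&(P[...,2]<250)
Q=P[m]; 
for s in(-1,1):
    q=Q[(Q[:,1]-33)*s>4]; print(s,len(q),'lowest z',np.sort(q[:,2])[:6],'y near tip',q[q[:,2]<q[:,2].min()+10][:,1].min(),q[q[:,2]<q[:,2].min()+10][:,1].max())
E
```

```text
5.8167 [435.9  34.6 139.9] [-180.     0.  -166.6] F [-0.3  0.4  0.3] M [ 0.1 -0.1 -0. ] 0.6693154927461827 0.0
-1 353 lowest z [177. 178. 178. 179. 180. 180.] y near tip -10.02514690759682 6.096126312750187
1 429 lowest z [177. 178. 178. 179. 179. 179.] y near tip 59.537787260483725 73.79370227357794
```

Call:
{"method": "play_rows", "body": {"rows": [[0, 0, 0, 0, 0, 0.1, 0.6], [0, 0, 0, 0, 0, 0.2, 0.6], [0, 0, 0, 0, 0, 0.26, 0.6], [0, 0, 0, 0, 0, 0.309, 0.6], [0, 0, 0, 0, 0, 0.309, 0.6], [0, 0, 0, 0, 0, 0.309, 0.6]]}}

```text
t: 6.32
tool_pos: [435.4, 34.2, 15.9]
tcp_rot: [-179.9, -0.1, -166.6]
force: [0.1, -0.0, 0.7]
finger_gap: 0.8
finger_force: 0.0
```

Call:
{"method": "play_rows", "body": {"rows": [[0, 0, 0, 0, 0, 0, -1], [0, 0, 0, 0, 0, 0, -1], [0, 0, 0, 0, 0, 0, -1], [0, 0, 0, 0, 0, 0, -1], [0, 0, 0, 0, 0, 0, -1], [0, 0, 0, 0, 0, 0, -1], [0, 0, 0, 0, 0, 0, -1], [0, 0, 0, 0, 0, 0, -1], [0, 0, 0, 0, 0, 0, -1], [0, 0, 0, 0, 0, 0, -1], [0, 0, 0, 0, 0, 0, -1], [0, 0, 0, 0, 0, 0, -1], [0, 0, 0, 0, 0, 0, -1], [0, 0, 0, 0, 0, 0, -1]], "newtons": 55}}

```text
t: 7.48
tool_pos: [435.9, 34.6, 16.3]
tcp_rot: [-180.0, 0.0, -166.6]
force: [0.1, -0.9, 0.8]
finger_gap: 0.112
finger_force: 55.0
```

Call:
{"method": "play_rows", "body": {"rows": [[0, 0, 0, 0, 0, -0.03, -1], [0, 0, 0, 0, 0, -0.08, -1], [0, 0, 0, 0, 0, -0.14, -1], [0, 0, 0, 0, 0, -0.19, -1], [0, 0, 0, 0, 0, -0.216, -1], [0, 0, 0, 0, 0, -0.216, -1], [0, 0, 0, 0, 0, -0.216, -1], [0, 0, 0, 0, 0, -0.216, -1]]}}

```text
t: 8.15
tool_pos: [435.1, 34.4, 101.7]
tcp_rot: [-180.0, -0.1, -166.6]
force: [0.1, 0.2, -1.4]
finger_gap: 0.108
finger_force: 55.0
```

```bash
sed -i 's/(Z>50)&(Z<85)/(Z>85)\&(Z<120)/' lk.py; python3 lk.py scene top
```

```text
top 138 crown X 56.76302640336386 82.76524415208645 Y 0.1895691329552796 -7.936002336230138 8.472963722245224 Z 104.4377101767542 107.70739422848169 world [502.9  50.8 206. ] rect ((502.9337463378906, 50.60894012451172), (25.867191314697266, 16.36030387878418), 12.2783842086792)
8.25 [435.   34.3 101.6] [-180.    -0.1 -166.6] F [-0.4 -0.1 -1.2] M [ 0. -0. -0.] 0.10759281449448113 54.98779356479645
```

```bash
python3 - <<'E'
from h import *
o=get_obs(); print(row(o['tool_pos'],[180,0,-166.6],[481.6,262.6,103],[180,0,-168.55]))
E
```

```text
[0.0, -0.0, 0.0217, -0.2455, 0.5283, -0.0036]
```

Call:
{"method": "play_rows", "body": {"rows": [[0, 0, 0.022, -0.015, 0.03, -0.004, -1], [0, 0, 0.022, -0.04, 0.08, -0.004, -1], [0, 0, 0.022, -0.07, 0.15, -0.004, -1], [0, 0, 0.022, -0.1, 0.22, -0.004, -1], [0, 0, 0.022, -0.14, 0.29, -0.004, -1], [0, 0, 0.022, -0.17, 0.36, -0.004, -1], [0, 0, 0.022, -0.2, 0.43, -0.004, -1], [0, 0, 0.022, -0.23, 0.49, -0.004, -1], [0, 0, 0.022, -0.24, 0.52, -0.004, -1], [0, 0, 0.022, -0.2455, 0.528, -0.004, -1], [0, 0, 0.022, -0.2455, 0.528, -0.004, -1], [0, 0, 0.022, -0.2455, 0.528, -0.004, -1], [0, 0, 0.022, -0.2455, 0.528, -0.004, -1]]}}

```text
t: 9.33
tool_pos: [482.1, 261.5, 103.9]
tcp_rot: [-180.0, -0.1, -168.6]
force: [0.8, -0.2, -0.9]
finger_gap: 0.109
finger_force: 55.0
```

```bash
python3 lk.py top scene; python3 - <<'E'
from h import *
np.set_printoptions(precision=1,suppress=True)
yd=np.array([-.1985,.98]); xd=np.array([.98,.1985]); c=np.array([609.3,288.5])
for n in('scene','top'):
    z=np.load(n+'_l.npz'); P=cloud(n,z['d']).reshape(-1,3); X=(P[:,:2]-c)@xd; Y=(P[:,:2]-c)@yd; Z=P[:,2]
    s=(abs(X)<12)&(abs(Y)<16)&(Z>160)&(Z<190); print(n,'bar',s.sum(),np.median(X[s]),np.median(Z[s]),Z[s].min(),Z[s].max())
    s=(X>-90)&(X<-35)&(abs(Y)<20)&(Z>195)&(Z<225); 
    if s.any(): print(n,'hook',s.sum(),X[s].min(),X[s].max(),Y[s].min(),Y[s].max(),np.percentile(Z[s],[50,95]))
out=np.zeros((480,800,3),np.uint8)
s=np.load('scene_l.npz')['im'][160:360,220:420]; out[:,:480]=cv2.resize(s,(480,480),interpolation=2)
t=np.load('top_l.npz')['im'][150:300,250:350]; out[:,480:]=cv2.resize(t,(320,480),interpolation=2); cv2.imwrite('pics/pre.png',out[...,::-1])
E
```

```text
9.4333 [482.3 261.7 104.3] [-180.    -0.  -168.7] F [-0.1 -0.7 -0.9] M [ 0.1 -0.1 -0. ] 0.11268363534276125 54.98769700527191
  return _methods._mean(a, axis=axis, dtype=dtype,
  ret = ret.dtype.type(ret / rcount)
Traceback (most recent call last):
ValueError: zero-size array to reduction operation minimum which has no identity
```

```bash
python3 - <<'E'
from h import *
np.set_printoptions(precision=1,suppress=True)
yd=np.array([-.1985,.98]); xd=np.array([.98,.1985]); c=np.array([609.3,288.5])
for n in('scene','top'):
    z=np.load(n+'_l.npz'); P=cloud(n,z['d']).reshape(-1,3); X=(P[:,:2]-c)@xd; Y=(P[:,:2]-c)@yd; Z=P[:,2]
    s=(abs(X)<12)&(abs(Y)<16)&(Z>160)&(Z<190)
    if s.any(): print(n,'bar',s.sum(),np.median(X[s]),np.median(Z[s]),Z[s].min(),Z[s].max())
    s=(X>-90)&(X<-35)&(abs(Y)<20)&(Z>195)&(Z<225); 
    if s.any(): print(n,'hook',s.sum(),X[s].min(),X[s].max(),Y[s].min(),Y[s].max(),np.percentile(Z[s],[50,95]))
out=np.zeros((480,800,3),np.uint8)
s=np.load('scene_l.npz')['im'][160:360,220:420]; out[:,:480]=cv2.resize(s,(480,480),interpolation=2)
t=np.load('top_l.npz')['im'][150:300,250:350]; out[:,480:]=cv2.resize(t,(320,480),interpolation=2); cv2.imwrite('pics/pre.png',out[...,::-1])
E
```

```text
(no output)
```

View pics/pre.png

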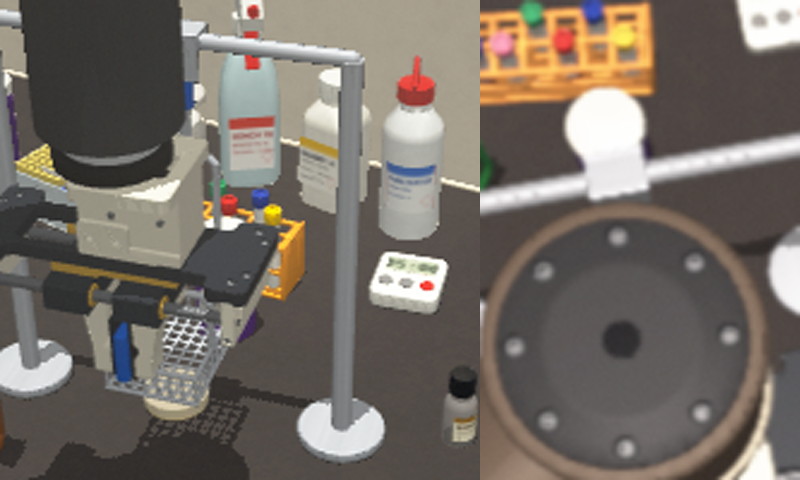

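The scene picture shows the basket held level at (185,340) with the dish below it at (175,400). The arm's wrist cylinder (110,80) stands close to the rail and hides the loop from both cameras. I check the wrist's radius against the rail.

```bash
python3 - <<'E'
from h import *
np.set_printoptions(precision=1,suppress=True)
yd=np.array([-.1985,.98]); xd=np.array([.98,.1985]); g=np.array([482.2,261.7])
for n in('scene','top'):
    z=np.load(n+'_l.npz'); P=cloud(n,z['d']).reshape(-1,3); X=(P[:,:2]-g)@xd; Y=(P[:,:2]-g)@yd; Z=P[:,2]
    for a in range(140,560,20):
        s=(abs(X)<112)&(abs(Y)<130)&(Z>a)&(Z<a+20)
        if s.sum()>10: print(n,a,s.sum(),'X',np.percentile(X[s],[1,99]),'Y',np.percentile(Y[s],[1,99]),'r',np.percentile(np.hypot(X[s],Y[s]),[5,50,95]))
E
```

```text
scene 140 316 X [-16.2  68.6] Y [-34.6 129.7] r [ 11.5  20.2 130. ]
scene 160 320 X [-15.8  69.6] Y [-28.2  21.9] r [ 9.5 16.6 70.6]
scene 180 176 X [-13.1   2.2] Y [-25.2  24.4] r [ 9.5 17.7 26. ]
scene 200 510 X [-40.3  30.9] Y [-88.6  86.6] r [12.6 52.2 94.2]
scene 220 1330 X [-40.3  28.9] Y [-94.3  89.6] r [25.8 48.3 96.1]
scene 240 2526 X [-39.9  35.9] Y [-96.4  94.4] r [27.4 70.6 97.5]
scene 260 621 X [-27.4  19.9] Y [-50.4  16.3] r [23.  31.8 53.5]
scene 280 380 X [-40.   24.6] Y [-50.4  15.5] r [22.5 47.2 55. ]
scene 300 1152 X [-40.5  35.5] Y [-50.3  28.9] r [31.6 39.1 57.4]
scene 320 325 X [-47.3   3.7] Y [-45.5  32.8] r [30.1 44.9 46.7]
scene 340 808 X [-47.3   6.5] Y [-45.8  35.4] r [44.  45.7 47.1]
scene 360 851 X [-46.7   8.1] Y [-45.8  36.2] r [44.  45.6 47. ]
scene 380 893 X [-47.2   7.5] Y [-45.9  35.1] r [44.1 45.7 47.2]
scene 400 914 X [-46.6   7.1] Y [-46.1  35.2] r [43.8 45.6 46.9]
scene 420 970 X [-46.7   9.5] Y [-45.8  35.8] r [44.  45.6 46.9]
scene 440 981 X [-48.4   7.1] Y [-47.8  35.7] r [44.3 46.3 48.5]
scene 460 1213 X [-107.9   11.1] Y [-50.6 102.3] r [ 4
[... 241 characters left out ...]
956 X [-110.3    3.5] Y [-48.2  85.8] r [ 46.9  66.1 129.6]
top 220 79 X [-39.3  30. ] Y [-89.6 -11.3] r [40.7 61.8 89.7]
top 240 923 X [-38.4  37.4] Y [-95.8 -53.1] r [58.3 80.8 96.9]
top 300 144 X [-39.2 -13.5] Y [-49.8 -25.4] r [45.6 50.9 59. ]
top 340 24 X [-45.9 -27. ] Y [-37.1   2.9] r [45.8 45.9 46. ]
top 360 18 X [-45.9 -33.5] Y [-31.4   0.5] r [45.9 45.9 46. ]
top 460 148 X [-50.6  -4.1] Y [-50.5  -5.8] r [48.4 49.9 51.5]
top 480 30 X [-46.6 -17.7] Y [-45.  -12.6] r [48.3 48.4 48.5]
top 500 57 X [-108.3  -20.5] Y [-43.9  65.6] r [ 48.3  48.4 119.9]
top 520 726 X [-111.     6.6] Y [-37.4 127.5] r [ 48.4  84.7 130.1]
top 540 3274 X [-110.4    0.5] Y [-18.6 127.9] r [ 51.9  92.7 135.4]
```

Call:
{"method": "play_rows", "body": {"rows": [[0, 0, 0, -0.01, 0.0025, 0.0035, -1], [0, 0, 0, -0.025, 0.0025, 0.0035, -1], [0, 0, 0, -0.04, 0.0025, 0.0035, -1], [0, 0, 0, -0.055, 0.0025, 0.0035, -1], [0, 0, 0, -0.07, 0.0025, 0.0035, -1], [0, 0, 0, -0.085, 0.0025, 0.0035, -1], [0, 0, 0, -0.1, 0.0025, 0.0035, -1], [0, 0, 0, -0.1, 0.0025, 0.0035, -1], [0, 0, 0, -0.1, 0.0025, 0.0035, -1]]}}

```text
t: 10.18
tool_pos: [521.7, 271.6, 102.5]
tcp_rot: [-180.0, -0.0, -168.6]
force: [-0.2, -0.5, -1.6]
finger_gap: 0.111
finger_force: 55.0
```

Call:
{"method": "play_rows", "body": {"rows": [[0, 0, 0, -0.008, 0, 0, -1], [0, 0, 0, -0.016, 0, 0, -1], [0, 0, 0, -0.024, 0, 0, -1], [0, 0, 0, -0.032, 0, 0, -1], [0, 0, 0, -0.04, 0, 0, -1], [0, 0, 0, -0.045, 0, 0, -1], [0, 0, 0, -0.045, 0, 0, -1], [0, 0, 0, -0.045, 0, 0, -1]]}}

```text
t: 10.85
tool_pos: [539.2, 275.2, 102.7]
tcp_rot: [-180.0, -0.0, -168.6]
force: [0.8, -0.7, -1.3]
finger_gap: 0.109
finger_force: 55.0
```

```bash
python3 - <<'E'
from h import *
np.set_printoptions(precision=1,suppress=True)
yd=np.array([-.1985,.98]); xd=np.array([.98,.1985]); c=np.array([609.3,288.5])
ims=[]
for n in('scene','wrist'):
    o,im,d=grab(n); P=cloud(n,d,o); np.savez(n+'_l.npz',im=im,d=d); ims.append(im)
    X=(P[...,:2]-c)@xd; Y=(P[...,:2]-c)@yd; Z=P[...,2]
    s=(abs(X)<20)&(abs(Y)<45)&(Z>165)&(Z<330); v,u=np.nonzero(s)
    if s.any(): print(n,s.sum(),'px',u.min(),u.max(),v.min(),v.max())
    s=(abs(X)<20)&(abs(Y)<45)&(Z>180)&(Z<245)
    if s.any(): print(' hanger sides Y',np.percentile(Y[s],[2,98]),'X',np.percentile(X[s],[5,50,95]))
o=get_obs(); D=o['tool_pos'][:2]-c; print(o['t'],'seatX',D@xd+70.3,'Y',D@yd,'seat-bar z',o['tool_pos'][2]+93.8-172.5,o['force'],o['tcp_rot'])
out=np.zeros((480,800,3),np.uint8); out[:,:480]=cv2.resize(ims[0][160:320,240:400],(480,480),interpolation=2); out[:,480:]=ims[1][:,160:480]; cv2.imwrite('pics/ins.png',out[...,::-1])
E
```

```text
scene 36 px 309 320 178 182
10.95 seatX -1.176149959561073 Y 0.8820247279060798 seat-bar z 24.111260323806334 [0.4 0.6 0.8] [-180.    -0.  -168.6]
```

View pics/ins.png

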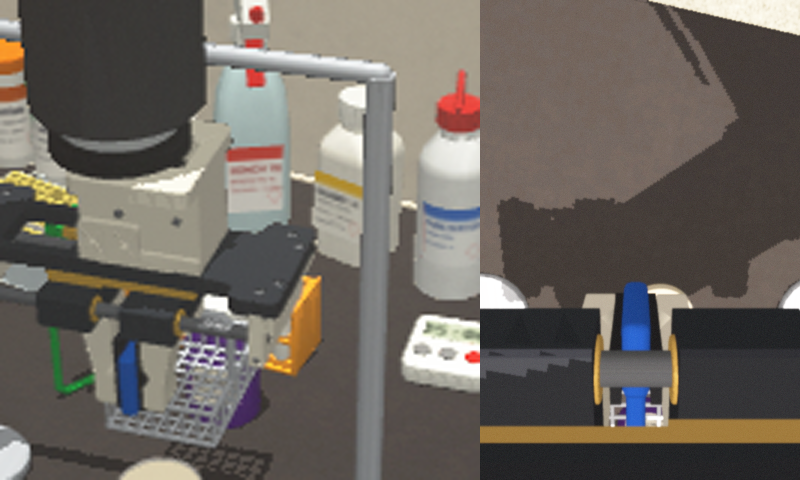

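The scene picture shows the hook zone hidden by the gripper, and the purple jar at (245,380) close behind the basket. I check the jar's position in the first images before lowering.

```bash
python3 - <<'E'
from h import *
np.set_printoptions(precision=1,suppress=True)
yd=np.array([-.1985,.98]); xd=np.array([.98,.1985]); c=np.array([609.3,288.5])
for f,n in(('scene0','scene'),('top0','top'),('scene_l','scene')):
    z=np.load(f+'.npz'); P=cloud(n,z['d']); hsv=cv2.cvtColor(z['im'],cv2.COLOR_RGB2HSV)
    X=(P[...,:2]-c)@xd; Y=(P[...,:2]-c)@yd; Z=P[...,2]
    s=(X>20)&(X<140)&(abs(Y)<60)&(Z>92)&(Z<108)&(hsv[...,1]<60)
    p=(X>20)&(X<140)&(abs(Y)<70)&(Z>5)&(Z<108)&(hsv[...,0]>125)&(hsv[...,0]<150)&(hsv[...,1]>80)
    for nm,m in(('cap',s),('purple',p)):
        if m.sum()>5: print(f,nm,m.sum(),'X',np.percentile(X[m],[1,50,99]),'Y',np.percentile(Y[m],[1,50,99]))
E
```

```text
scene0 cap 305 X [ 80.8  99.7 132.9] Y [-14.9   6.1  33.3]
scene0 purple 535 X [ 80.3  88.6 107.9] Y [-15.5  -0.4  32.5]
top0 cap 392 X [ 90.3 109.5 132.7] Y [-14.   10.5  35.1]
scene_l cap 78 X [ 20.8  88.3 103.2] Y [-34.3   3.8  17.4]
scene_l purple 144 X [ 80.8  90.7 112.8] Y [-15.7  -7.6  30.9]
```

Call:
{"method": "play_rows", "body": {"rows": [[0, 0, 0, 0, 0, 0.005, -1], [0, 0, 0, 0, 0, 0.01, -1], [0, 0, 0, 0, 0, 0.015, -1], [0, 0, 0, 0, 0, 0.02, -1], [0, 0, 0, 0, 0, 0.02, -1]]}}

```text
t: 11.37
tool_pos: [538.8, 275.0, 94.2]
tcp_rot: [-180.0, -0.0, -168.6]
force: [-0.3, -0.1, -1.1]
finger_gap: 0.11
finger_force: 55.0
```

Call:
{"method": "play_rows", "body": {"rows": [[0, 0, 0, 0, 0, 0.0012, -1], [0, 0, 0, 0, 0, 0.0025, -1], [0, 0, 0, 0, 0, 0.0025, -1]]}}

```text
t: 11.62
tool_pos: [539.2, 275.3, 93.8]
tcp_rot: [-180.0, -0.0, -168.6]
force: [-0.1, -0.1, -1.4]
finger_gap: 0.111
finger_force: 55.0
```

Call:
{"method": "play_rows", "body": {"rows": [[0, 0, 0, 0, 0, 0.0012, -1], [0, 0, 0, 0, 0, 0.0025, -1], [0, 0, 0, 0, 0, 0.0025, -1]]}}

```text
t: 11.87
tool_pos: [539.1, 275.2, 92.8]
tcp_rot: [-180.0, -0.0, -168.6]
force: [0.6, -0.6, -1.3]
finger_gap: 0.113
finger_force: 55.0
```

Call:
{"method": "play_rows", "body": {"rows": [[0, 0, 0, 0, 0, 0.0012, -1], [0, 0, 0, 0, 0, 0.0025, -1], [0, 0, 0, 0, 0, 0.0025, -1]]}}

```text
t: 12.12
tool_pos: [539.1, 275.2, 91.7]
tcp_rot: [-180.0, -0.0, -168.6]
force: [0.5, 0.0, -0.9]
finger_gap: 0.112
finger_force: 55.0
```

Call:
{"method": "play_rows", "body": {"rows": [[0, 0, 0, 0, 0, 0.0012, -1], [0, 0, 0, 0, 0, 0.0025, -1], [0, 0, 0, 0, 0, 0.0025, -1]]}}

```text
t: 12.37
tool_pos: [539.1, 275.2, 90.7]
tcp_rot: [-180.0, -0.0, -168.6]
force: [0.8, -0.3, -1.3]
finger_gap: 0.111
finger_force: 55.0
```

Call:
{"method": "play_rows", "body": {"rows": [[0, 0, 0, 0, 0, 0.0012, -1], [0, 0, 0, 0, 0, 0.0025, -1], [0, 0, 0, 0, 0, 0.0025, -1]]}}

```text
t: 12.62
tool_pos: [539.1, 275.2, 89.7]
tcp_rot: [-180.0, -0.0, -168.6]
force: [-0.8, -0.5, -1.6]
finger_gap: 0.112
finger_force: 55.0
```

Call:
{"method": "play_rows", "body": {"rows": [[0, 0, 0, 0, 0, 0.0012, -1], [0, 0, 0, 0, 0, 0.0025, -1], [0, 0, 0, 0, 0, 0.0025, -1]]}}

```text
t: 12.87
tool_pos: [539.1, 275.2, 88.7]
tcp_rot: [-180.0, -0.0, -168.6]
force: [0.5, 0.9, -0.9]
finger_gap: 0.114
finger_force: 55.0
```

Call:
{"method": "play_rows", "body": {"rows": [[0, 0, 0, 0, 0, 0.0012, -1], [0, 0, 0, 0, 0, 0.0025, -1], [0, 0, 0, 0, 0, 0.0025, -1]]}}

```text
t: 13.12
tool_pos: [539.1, 275.2, 87.7]
tcp_rot: [-180.0, -0.0, -168.6]
force: [-0.5, -0.1, -1.8]
finger_gap: 0.111
finger_force: 55.0
```

Call:
{"method": "play_rows", "body": {"rows": [[0, 0, 0, 0, 0, 0.0012, -1], [0, 0, 0, 0, 0, 0.0025, -1], [0, 0, 0, 0, 0, 0.0025, -1]]}}

```text
t: 13.37
tool_pos: [539.1, 275.2, 86.7]
tcp_rot: [-180.0, -0.0, -168.6]
force: [1.6, -1.4, -1.4]
finger_gap: 0.113
finger_force: 55.0
```

```bash
python3 - <<'E'
from h import *
np.set_printoptions(precision=1,suppress=True)
yd=np.array([-.1985,.98]); xd=np.array([.98,.1985]); c=np.array([609.3,288.5])
for n in('scene','top'):
    o,im,d=grab(n); P=cloud(n,d); np.savez(n+'_l.npz',im=im,d=d)
    X=(P[...,:2]-c)@xd; Y=(P[...,:2]-c)@yd; Z=P[...,2]
    s=(abs(X)<40)&(abs(Y)<50)&(Z>60)&(Z<345); v,u=np.nonzero(s); print(n,s.sum())
    for a in range(60,345,15):
        m=s&(Z>=a)&(Z<a+15)
        if m.sum()>2: print(a,m.sum(),'X',X[m].min(),X[m].max(),'Y',Y[m].min(),Y[m].max())
o=get_obs();print(o['force'],o['wrist_torque'])
E
```

```text
scene 721
60 295 X -39.910521726777404 39.89942271914214 Y -35.52517051720402 37.532910981705065
75 129 X -39.94986841370776 36.16416792507985 Y -35.24415891010569 35.49552952323842
90 91 X -39.85472066415419 32.7123885597456 Y -35.7687535481227 -2.6377447404958634
105 19 X -5.35060144196161 -0.00948696750259999 Y -36.09443064011876 -31.646485244058706
120 9 X -6.206879071788487 -2.047642189827663 Y -36.131443025568096 -32.08538881176776
135 35 X -7.049116334171223 0.8507281397136218 Y -34.95851479470209 -17.2000209600803
285 30 X -39.47697763788991 -32.43768076426012 Y -49.19633400985819 -26.517543204154272
315 46 X -6.049129413242537 -1.383118241021699 Y -49.449425688262764 -24.92283681698428
330 65 X -8.306902517362806 4.661934990562677 Y -49.384423972890225 -24.323249949233013
top 0
[ 0.  -0.1 -1.5] [ 0.1 -0.  -0. ]
```

Call:
{"method": "play_rows", "body": {"rows": [[0, 0, 0, 0, 0, 0.0012, -1], [0, 0, 0, 0, 0, 0.0025, -1], [0, 0, 0, 0, 0, 0.0025, -1]]}}

```text
t: 13.72
tool_pos: [539.3, 275.3, 86.0]
tcp_rot: [180.0, 0.0, -168.6]
force: [0.4, -0.4, -0.1]
finger_gap: 0.11
finger_force: 55.0
```

Call:
{"method": "play_rows", "body": {"rows": [[0, 0, 0, 0, 0, 0.0012, -1], [0, 0, 0, 0, 0, 0.0025, -1], [0, 0, 0, 0, 0, 0.0025, -1]]}}

```text
t: 13.97
tool_pos: [539.6, 275.5, 85.2]
tcp_rot: [180.0, 0.1, -168.6]
force: [-0.1, 0.7, 1.8]
finger_gap: 0.114
finger_force: 55.0
```

Call:
{"method": "play_rows", "body": {"rows": [[0, 0, 0, 0, 0, 0.0012, -1], [0, 0, 0, 0, 0, 0.0025, -1], [0, 0, 0, 0, 0, 0.0025, -1]]}}

```text
t: 14.22
tool_pos: [539.3, 275.3, 83.9]
tcp_rot: [180.0, 0.0, -168.6]
force: [0.4, 0.1, 1.7]
finger_gap: 0.112
finger_force: 55.0
```

Call:
{"method": "play_rows", "body": {"rows": [[0, 0, 0, 0, 0, 0.0012, -1], [0, 0, 0, 0, 0, 0.0025, -1], [0, 0, 0, 0, 0, 0.0025, -1]]}}

```text
t: 14.47
tool_pos: [539.2, 275.2, 82.8]
tcp_rot: [-180.0, -0.0, -168.6]
force: [0.2, -0.3, 2.6]
finger_gap: 0.109
finger_force: 55.0
```

Call:
{"method": "play_rows", "body": {"rows": [[0, 0, 0, 0, 0, 0.0012, -1], [0, 0, 0, 0, 0, 0.0025, -1], [0, 0, 0, 0, 0, 0.0025, -1]]}}

```text
t: 14.72
tool_pos: [539.1, 275.2, 81.7]
tcp_rot: [-180.0, -0.0, -168.6]
force: [0.3, -0.4, 2.2]
finger_gap: 0.112
finger_force: 55.0
```

```bash
cat > tilt.py <<'E'
from h import *
np.set_printoptions(precision=2,suppress=True)
yd=np.array([-.1985,.98]); xd=np.array([.98,.1985]); c=np.array([609.3,288.5])
def rim(P,g):
    # basket parts on the camera side (Y<-25): height of the near-side rim versus X
    X=(P[...,:2]-g[:2])@xd; Y=(P[...,:2]-g[:2])@yd; Z=P[...,2]-g[2]
    r=[]
    for a in range(35,130,10):
        s=(X>a)&(X<a+10)&(Y<-29)&(Y>-40)&(Z>-25)&(Z<25)
        r.append((a+5,round(float(np.percentile(Z[s],90)),1)) if s.sum()>4 else None)
    return r
o,im,d=grab('scene'); np.savez('scene_l.npz',im=im,d=d)
print(rim(cloud('scene',d),o['tool_pos']),o['force'],o['wrist_torque'],o['tool_pos'])
E
python3 tilt.py
```

```text
[(40, 11.1), (50, 12.0), (60, 10.8), (70, 21.2), (80, 11.0), (90, 10.9), (100, 10.7), None, None, None] [ 0.28 -0.44  2.16] [ 0.13 -0.36 -0.02] [539.12 275.24  81.71]
```

Call:
{"method": "play_rows", "body": {"rows": [[0, 0, 0, 0, 0, 0.0012, -1], [0, 0, 0, 0, 0, 0.0025, -1], [0, 0, 0, 0, 0, 0.0037, -1], [0, 0, 0, 0, 0, 0.005, -1]]}}

```text
t: 15.1
tool_pos: [539.3, 275.3, 79.9]
tcp_rot: [180.0, 0.0, -168.6]
force: [0.0, -0.8, 2.9]
finger_gap: 0.113
finger_force: 55.0
```

Call:
{"method": "play_rows", "body": {"rows": [[0, 0, 0, 0, 0, 0.0012, -1], [0, 0, 0, 0, 0, 0.0025, -1], [0, 0, 0, 0, 0, 0.0037, -1], [0, 0, 0, 0, 0, 0.005, -1]]}}

```text
t: 15.43
tool_pos: [539.8, 275.6, 78.4]
tcp_rot: [180.0, 0.1, -168.6]
force: [1.4, 0.3, 5.9]
finger_gap: 0.113
finger_force: 55.0
```

Call:
{"method": "play_rows", "body": {"rows": [[0, 0, 0, 0, 0, 0.0012, -1], [0, 0, 0, 0, 0, 0.0025, -1], [0, 0, 0, 0, 0, 0.0025, -1]]}}

```text
t: 15.68
tool_pos: [540.0, 275.7, 77.7]
tcp_rot: [180.0, 0.1, -168.6]
force: [-0.4, -0.5, 6.3]
finger_gap: 0.112
finger_force: 55.0
```

Call:
{"method": "play_rows", "body": {"rows": [[0, 0, 0, 0, 0, 0.0012, -1], [0, 0, 0, 0, 0, 0.0012, -1], [0, 0, 0, 0, 0, 0.0012, -1]]}}

```text
t: 15.93
tool_pos: [540.2, 275.9, 77.5]
tcp_rot: [180.0, 0.1, -168.6]
force: [-0.7, 0.0, 7.5]
finger_gap: 0.11
finger_force: 55.0
```

```bash
python3 tilt.py
```

```text
[(40, 11.4), (50, 12.2), (60, 12.3), (70, 22.9), (80, 12.0), (90, 11.9), (100, 11.0), None, None, None] [-0.67  0.01  7.51] [ 0.15 -0.7   0.04] [540.24 275.88  77.5 ]
```

Call:
{"method": "play_rows", "body": {"rows": [[0, 0, 0, 0, 0, 0.0012, -1], [0, 0, 0, 0, 0, 0.0012, -1], [0, 0, 0, 0, 0, 0.0012, -1], [0, 0, 0, 0, 0, 0.0012, -1]]}}

```text
t: 16.32
tool_pos: [540.5, 276.1, 77.3]
tcp_rot: [179.9, 0.2, -168.6]
force: [0.0, -0.3, 9.8]
finger_gap: 0.115
finger_force: 55.0
```

About 11 N against a firm stop, and the absolute heights agree that the bar is at the seat. I ease off and look for the claw before releasing.

Call:
{"method": "play_rows", "body": {"rows": [[0, 0, 0, 0, 0, -0.002, -1], [0, 0, 0, 0, 0, -0.004, -1], [0, 0, 0, 0, 0, -0.004, -1], [0, 0, 0, 0, 0, -0.004, -1]]}}

```text
t: 16.65
tool_pos: [539.5, 275.4, 77.8]
tcp_rot: [180.0, 0.0, -168.6]
force: [-0.1, -0.5, 5.4]
finger_gap: 0.112
finger_force: 55.0
```

```bash
python3 tilt.py
```

```text
[(40, 10.6), (50, 10.8), (60, 11.5), (70, 22.6), (80, 11.2), (90, 10.9), (100, 11.0), None, None, None] [-0.12 -0.47  5.41] [ 0.15 -0.59  0.06] [539.46 275.41  77.78]
```

Call:
{"method": "play_rows", "body": {"rows": [[0, 0, 0, 0, 0, -0.0025, -1], [0, 0, 0, 0, 0, -0.005, -1], [0, 0, 0, 0, 0, -0.005, -1], [0, 0, 0, 0, 0, -0.005, -1]]}}

```text
t: 17.03
tool_pos: [538.4, 274.8, 78.7]
tcp_rot: [-180.0, -0.1, -168.6]
force: [-0.1, 0.1, -1.5]
finger_gap: 0.11
finger_force: 55.0
```

Call:
{"method": "play_rows", "body": {"rows": [[0, 0, 0, 0, 0, 0.001, -1], [0, 0, 0, 0, 0, 0.001, -0.6], [0, 0, 0, 0, 0, 0.001, -0.6], [0, 0, 0, 0, 0, 0.001, -0.6], [0, 0, 0, 0, 0, 0.001, -0.4], [0, 0, 0, 0, 0, 0.001, -0.2], [0, 0, 0, 0, 0, 0.001, 0], [0, 0, 0, 0, 0, 0.001, 0], [0, 0, 0, 0, 0, 0.001, 0], [0, 0, 0, 0, 0, 0.001, 0]]}}

```text
t: 17.87
tool_pos: [539.2, 275.2, 79.1]
tcp_rot: [-180.0, 0.0, -168.6]
force: [0.4, 0.6, 0.2]
finger_gap: 0.488
finger_force: 0.0
```

```bash
python3 tilt.py
```

```text
[(40, 7.6), (50, 8.3), (60, 9.6), (70, 18.8), (80, 13.1), (90, 11.2), (100, 12.2), None, None, None] [0.41 0.62 0.2 ] [ 0.02 -0.16 -0.03] [539.19 275.22  79.12]
```

Call:
{"method": "play_rows", "body": {"rows": [[0, 0, 0, 0.01, 0, 0, 0], [0, 0, 0, 0.03, 0, 0, 0], [0, 0, 0, 0.06, 0, 0, 0], [0, 0, 0, 0.1, 0, 0, 0], [0, 0, 0, 0.15, 0, -0.04, 0], [0, 0, 0, 0.2, 0, -0.1, 0], [0, 0, 0, 0.2, 0, -0.2, 0], [0, 0, 0, 0.2, 0.05, -0.3, 0], [0, 0, 0, 0.2, 0.15, -0.4, 0], [0, 0, 0, 0.2, 0.25, -0.4, 0], [0, 0, 0, 0.2, 0.35, -0.4, 0], [0, 0, 0, 0.2, 0.45, -0.4, 0], [0, 0, 0, 0.2, 0.5, -0.4, 0], [0, 0, 0, 0.2, 0.5, -0.4, 0], [0, 0, 0, 0.2, 0.5, -0.4, 0]]}}

```text
t: 19.17
tool_pos: [419.9, 456.4, 238.1]
tcp_rot: [-179.9, -0.1, -168.5]
force: [0.4, -0.8, 0.1]
finger_gap: 0.499
finger_force: 0.0
```

```bash
python3 - <<'E'
from h import *
np.set_printoptions(precision=1,suppress=True)
o,im,d=grab('scene'); np.savez('scene_l.npz',im=im,d=d); _,it,dt=grab('top'); print(o['t'],o['tool_pos'])
P=cloud('scene',d); c=np.array([609.3,288.5])
hsv=cv2.cvtColor(im,cv2.COLOR_RGB2HSV)
org=(hsv[...,0]>5)&(hsv[...,0]<18)&(hsv[...,1]>180)&(np.hypot(P[...,0]-c[0],P[...,1]-c[1])<40)&(P[...,2]>120)
print('orange',org.sum(),P[org].mean(0) if org.any() else '')
out=np.zeros((600,800,3),np.uint8); out[:,:520]=cv2.resize(im[165:315,230:360],(520,600),interpolation=2); out[:420,520:]=cv2.resize(it[170:275,260:330],(280,420),interpolation=2); cv2.imwrite('pics/hang.png',out[...,::-1])
E
```

```text
19.1667 [419.9 456.4 238.1]
orange 19 [592.3 285.4 169.6]
```

View pics/hang.png

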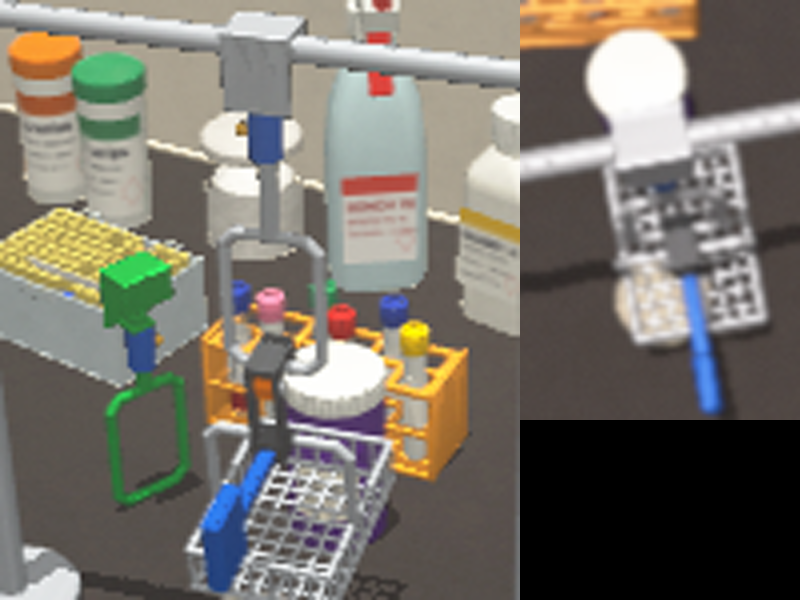

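The picture shows the chain hanging: strap on the rail at (262,65), hook in the loop at (268,365), basket at (290,510), and the orange at (263,385). I check stillness, and the claw against its open position at the start.

```bash
cat > st.py <<'E'
from h import *
np.set_printoptions(precision=1,suppress=True)
def an(n,im,d,near,zlo,nm):
    P=cloud(n,d); hsv=cv2.cvtColor(im,cv2.COLOR_RGB2HSV); r=np.hypot(P[...,0]-near[0],P[...,1]-near[1])
    dark=(hsv[...,1]<70)&(hsv[...,2]<125)&(r<30)&(P[...,2]>zlo)&(P[...,2]<zlo+60)
    zt=np.percentile(P[dark][:,2],97); C=P[dark&(P[...,2]>zt-4)]
    rc=cv2.minAreaRect(C[:,:2].astype(np.float32)); c=C[:,:2].mean(0)
    blue=(hsv[...,0]>100)&(hsv[...,0]<125)&(hsv[...,1]>110)&(np.hypot(P[...,0]-c[0],P[...,1]-c[1])<95)&(P[...,2]>zt-60)&(P[...,2]<zt-24)
    B=P[blue]; far=B[np.hypot(*(B[:,:2]-c).T)>58]; g=far.mean(0)
    x=(np.array(rc[0])-g[:2]); x/=np.hypot(*x); y=np.array([-x[1],x[0]])
    print(nm,'crown top',rc[0],zt,'grip',g,'grip z rel crown',g[2]-zt,'yaw',np.degrees(np.arctan2(x[1],x[0])))
    org=(hsv[...,0]>5)&(hsv[...,0]<20)&(hsv[...,1]>150)&(hsv[...,2]>90)&(r<30)&(P[...,2]>zlo-10)
    O=P[org]
    if len(O): print('  orange n',len(O),'X',((O[:,:2]-rc[0])@x).min(),((O[:,:2]-rc[0])@x).max(),'Y',((O[:,:2]-rc[0])@y).min(),((O[:,:2]-rc[0])@y).max(),'Z rel crown',O[:,2].min()-zt,O[:,2].max()-zt)
if __name__=='__main__':
    for n in('scene','top'):
        z=np.load(n+'0.npz'); an(n,z['im'],z['d'],(504.5,51.2),85,n+' start')
    for k in range(3):
        for n in('scene','top'):
            o,im,d=grab(n); an(n,im,d,(609,288.5),150,f"{n} {o['t']:.2f}")
E
python3 st.py
```

```text
scene start crown top (504.20684814453125, 50.95955276489258) 123.39311875849805 grip [429.7  30.3  84.3] grip z rel crown -39.12864932664935 yaw 15.48755206875756
  orange n 36 X -15.37949201714667 -7.160108688477291 Y -3.7940635986407316 5.024146363304735 Z rel crown -25.899329700598486 -9.259414560787576
top start crown top (503.3347473144531, 51.2708625793457) 124.06073956175268 grip [435.1  34.1  86.4] grip z rel crown -37.63455329517832 yaw 14.155272290267447
scene 19.27 crown top (609.4678344726562, 289.3083801269531) 200.5118036134112 grip [537.3 273.5 144.4] grip z rel crown -56.12445026632065 yaw 12.358687247305568
  orange n 21 X -18.038522203724163 -3.8598266348805885 Y -2.458444499964624 10.823421049546148 Z rel crown -50.52175408771086 89.93382964067405
top 19.32 crown top (608.6973876953125, 288.38970947265625) 205.21650516234044 grip [539.9 275.6 146.4] grip z rel crown -58.77509632081188 yaw 10.523269214310485
scene 19.37 crown top (600.6503295898438, 293.5832214355469) 185.12795286836914 grip [535.1 272.4 138.1] grip z rel crown -47.00639535394225 yaw 17.907480006471896
  orange n 21 X -10.501712450938879 13.518597666611777 Y -15.605964683001991 -0.5636163508375521 Z rel crown -22.345054751121012 -4.408676550358933
top 19.42 crown top (609.4173583984375, 288.4493713378906) 203.29327582719165 grip [542.4 276.3 145.2] grip z rel crown -58.10934680582008 yaw 10.238946956053312
scene 19.47 crown top (608.898193359375, 289.68402099609375) 187.95489703897988 grip [538.2 273.  139.2] grip z rel crown -48.77348596953334 yaw 13.27520348641815
  orange n 22 X -15.898677288005707 8.016993375378041 Y -8.636489187373774 3.5086480843086405 Z rel crown -24.008822615792724 -7.51419016151624
top 19.52 crown top (609.615966796875, 288.587158203125) 202.29979201567036 grip [543.5 276.4 144.4] grip z rel crown -57.93136388149034 yaw 10.405088636529982
```

```bash
python3 - <<'E'
from h import *
np.set_printoptions(precision=1,suppress=True)
o,im,d=grab('scene'); P=cloud('scene',d); hsv=cv2.cvtColor(im,cv2.COLOR_RGB2HSV); print(o['t'])
c=np.array([609.,288.5]); xd=np.array([.98,.1985]); yd=np.array([-.1985,.98])
X=(P[...,:2]-c)@xd; Y=(P[...,:2]-c)@yd; Z=P[...,2]
dark=(hsv[...,1]<60)&(hsv[...,2]<110)&(abs(X)<24)&(abs(Y)<13)&(Z>140)&(Z<192)
for a in range(140,192,4):
    m=dark&(Z>=a)&(Z<a+4); print(a,m.sum(),(X[m].min(),X[m].max(),Y[m].min(),Y[m].max()) if m.any() else '')
bar=(hsv[...,1]<60)&(hsv[...,2]>110)&(abs(X)<9)&(abs(Y)>10)&(abs(Y)<17)&(Z>160)&(Z<185); print('bar',bar.sum(),np.median(Z[bar]),np.median(X[bar]),Z[bar].min(),Z[bar].max())
z0=np.load('scene0.npz')['im']
v,u=np.nonzero(dark); print(u.min(),u.max(),v.min(),v.max())
A=cv2.resize(z0[345:385,380:410],(390,520),interpolation=cv2.INTER_CUBIC); B=cv2.resize(im[245:285,283:313],(390,520),interpolation=cv2.INTER_CUBIC)
cv2.imwrite('pics/cmp.png',np.hstack([A,B])[...,::-1])
E
```

```text
19.5667
140 13 (np.float64(-13.568506126846101), np.float64(-1.9696253665992542), np.float64(-7.557146346645813), np.float64(8.087984083663288))
144 12 (np.float64(-13.581132102328807), np.float64(-7.155488758404761), np.float64(-7.60580009500481), np.float64(8.268616100316581))
148 9 (np.float64(-14.28047857486088), np.float64(-7.485655162329121), np.float64(-7.280878992520719), np.float64(7.737780461637145))
152 8 (np.float64(-15.952083870647), np.float64(-8.729781752040607), np.float64(-6.983122135146015), np.float64(7.405473785619136))
156 8 (np.float64(-14.610277461795198), np.float64(-10.176678854018036), np.float64(-7.572808521737909), np.float64(7.2106561269101235))
160 9 (np.float64(-16.409699228606534), np.float64(-7.22262823812618), np.float64(-7.354571112678598), np.float64(7.592262447793249))
164 7 (np.float64(-15.38310744665672), np.float64(-14.003334106514078), np.float64(-7.1904725886714855), np.float64(7.788873939766308))
168 5 (np.float64(-15.55483708836358), np.float64(1.2608796747793363), np.float64(-7.4929646634932165), np.float64(7.7814162772123465))
172 9 (np.float64(-17.658098170014494), np.float64(8.884747842807712), np.float64(-7.523523282999858), np.float64(6.882707442372144))
176 11 (np.float64(-18.46665521010315), np.float64(5.990260729559358), np.float64(-7.398173665915833), np.float64(7.037087183734317))
180 24 (np.float64(-19.030744813756765), np.float64(9.568136034088294), np.float64(-7.606482066967848), np.float64(7.027239102485714))
184 9 (np.float64(-0.6687848860757588), np.float64(6.2079717816037645), np.float64(-8.568454933727027), np.float64(3.915874965512717))
188 0 
bar 18 174.29746741348174 1.2437371576565075 168.46457526296024 178.46373179369846
292 303 248 275
```

View pics/cmp.png

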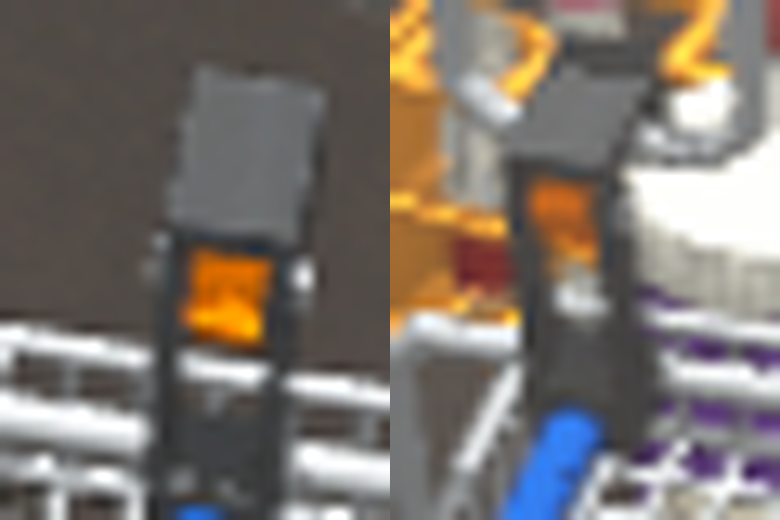

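The orange tail in the hook slot has clearly turned from its start position (left: large and bright at (230,295); right: smaller and darker at (560,215)). The crown sits about 12 mm above the bar, so the bar is seated. I let the swing die down, then check stillness.

Call:
{"method": "play_rows", "body": {"rows": [[0, 0, 0, 0, 0, 0, 0], [0, 0, 0, 0, 0, 0, 0], [0, 0, 0, 0, 0, 0, 0], [0, 0, 0, 0, 0, 0, 0], [0, 0, 0, 0, 0, 0, 0], [0, 0, 0, 0, 0, 0, 0], [0, 0, 0, 0, 0, 0, 0], [0, 0, 0, 0, 0, 0, 0], [0, 0, 0, 0, 0, 0, 0], [0, 0, 0, 0, 0, 0, 0], [0, 0, 0, 0, 0, 0, 0], [0, 0, 0, 0, 0, 0, 0], [0, 0, 0, 0, 0, 0, 0], [0, 0, 0, 0, 0, 0, 0], [0, 0, 0, 0, 0, 0, 0], [0, 0, 0, 0, 0, 0, 0], [0, 0, 0, 0, 0, 0, 0], [0, 0, 0, 0, 0, 0, 0], [0, 0, 0, 0, 0, 0, 0], [0, 0, 0, 0, 0, 0, 0]]}}

```text
t: 21.28
tool_pos: [421.2, 455.5, 239.1]
tcp_rot: [-180.0, 0.0, -168.6]
force: [0.1, 0.3, -0.1]
finger_gap: 0.501
finger_force: 0.0
```

Call:
{"method": "play_rows", "body": {"rows": [[0, 0, 0, 0, 0, 0, 0], [0, 0, 0, 0, 0, 0, 0], [0, 0, 0, 0, 0, 0, 0], [0, 0, 0, 0, 0, 0, 0], [0, 0, 0, 0, 0, 0, 0], [0, 0, 0, 0, 0, 0, 0], [0, 0, 0, 0, 0, 0, 0], [0, 0, 0, 0, 0, 0, 0], [0, 0, 0, 0, 0, 0, 0], [0, 0, 0, 0, 0, 0, 0], [0, 0, 0, 0, 0, 0, 0], [0, 0, 0, 0, 0, 0, 0], [0, 0, 0, 0, 0, 0, 0], [0, 0, 0, 0, 0, 0, 0], [0, 0, 0, 0, 0, 0, 0], [0, 0, 0, 0, 0, 0, 0], [0, 0, 0, 0, 0, 0, 0], [0, 0, 0, 0, 0, 0, 0], [0, 0, 0, 0, 0, 0, 0], [0, 0, 0, 0, 0, 0, 0]]}}

```text
t: 22.95
tool_pos: [421.2, 455.5, 239.1]
tcp_rot: [-180.0, 0.0, -168.6]
force: [0.5, 0.5, -0.5]
finger_gap: 0.503
finger_force: 0.0
```

```bash
python3 - <<'E'
from h import *
np.set_printoptions(precision=1,suppress=True)
for k in range(16):
    o,im,d=grab('scene'); P=cloud('scene',d); hsv=cv2.cvtColor(im,cv2.COLOR_RGB2HSV)
    b=(hsv[...,0]>100)&(hsv[...,0]<125)&(hsv[...,1]>110)&(P[...,0]>500)&(P[...,0]<640)&(P[...,1]>240)&(P[...,1]<300)&(P[...,2]>100)&(P[...,2]<165)
    B=P[b]; f=B[B[:,0]<560]; v,u=np.nonzero(b); print(o['t'],len(B),u.mean().round(1),v.mean().round(1),'grip top z',np.percentile(f[:,2],95),f[:,:2].mean(0))
E
```

```text
22.95 282 287.8 295.4 grip top z 145.76528384421428 [536.  272.3]
23.0 282 287.8 295.4 grip top z 145.7610535755437 [535.8 272.2]
23.05 278 287.8 295.4 grip top z 145.60897659234055 [535.9 272.2]
23.1 281 287.8 295.3 grip top z 145.65073557997593 [535.9 272.3]
23.15 280 287.8 295.4 grip top z 145.87607555710815 [535.9 272.2]
23.2 282 287.8 295.4 grip top z 146.09586807066188 [535.6 272.1]
23.25 282 287.8 295.4 grip top z 145.59929593595103 [536.1 272.3]
23.3 280 287.8 295.4 grip top z 146.11618107424496 [535.6 272.2]
23.35 282 287.8 295.4 grip top z 145.61482223816802 [535.8 272.2]
23.4 282 287.8 295.4 grip top z 145.59066955637343 [536.  272.3]
23.45 279 287.9 295.3 grip top z 146.14624016877045 [535.7 272.1]
23.5 281 287.8 295.4 grip top z 145.654586864347 [535.5 272.1]
23.55 280 287.8 295.5 grip top z 145.94667938354928 [536.  272.3]
23.6 281 287.8 295.4 grip top z 145.88719552159068 [535.7 272.3]
23.65 281 287.8 295.4 grip top z 146.2090635207283 [535.8 272.3]
23.7 282 287.8 295.4 grip top z 145.76359517638284 [536.1 272.3]
```

The chain is still and tilted by about 0.11 rad, with the basket clear of the worktop. Handing in.

```bash
python3 -c "
from workcell import *
print(hand_in())"
```

```text
the job is handed in; nothing more can be done
None
```

I handed the job in with the basket hanging still from the hanger's loop, its claw shut as far as touch and camera could show (about 11 N pull onto a firm stop); no verdict came back.

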